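Make up a counterweight on the spring scale

ROBOT

A 6-joint arm with a two-finger parallel gripper is mounted at the origin on the work surface. World frame = base frame: x ahead of the robot, y to its left, z up, the work surface at z = 0. Lengths are in m, angles in degrees, forces in N, time in s.
With the tool pointing down it reaches from about 0.375 to 0.975 m from the base axis. Payload 3.8 kg.
Tool frame: the origin (TCP) lies midway between the tips of the shut fingers; the grasp point (between the pads) lies bot.grasp_offset behind it (bot.grasp_offset is the distance from the TCP to the grasp point, in m); y points along the fingers, z is the direction in which the jaws open and shut, and the axes are right-handed (so a half turn about y gives the same grasp; the last joint's range is limited). The gripper opens to 85 mm and grips with 20 to 120 N. Pads are 22 mm wide; open, the fingers measure 114 mm over their backs; the gripper's body (76 mm by 85 mm) begins 54 mm behind the grasp point. The pads swing forward as they close: fully open they stand 13 mm farther back than shut.
Start: joints at [75.063, 15.12, 91.902, -0, 72.978, -2.114], TCP at [0.15, 0.658, 0.231] pointing down, gripper open.
Joint ranges: [-150.88, 150.88], [-54.13, 125.18], [17.81, 147.31], [-75.09, 255.09], [0, 152.58], [-146.25, 146.25]. Speed limits (degrees/s): [147.25, 147.25, 180, 180, 180, 180].

INTERFACE

Orientations are given as a 3x3 rotation matrix whose columns are the frame's x, y, z axes.
In Python, from workcell import bot gives the robot as it stands. The module is installed in compiled form; this text tells all that it offers.
- The arm moves only by the tool carry_out, never from a script. Its argument "rows" is a list of rows, each an object of numbers: "claw": the finger opening in m, from 0 to 0.0854; "x", "y", "z": the shift along the tool's x, y, z in m; "turn": the turn about the tool's y in degrees. A call has 1 to 5 rows; each row shifts and turns the pose as measured when the row begins, along the tool's axes as they then stand; what a row does not reach is not made up. A row lasts 1/12 s, in which the tool goes at most 41.7 mm and 7.16 degrees, less where a joint would pass 70% of its speed; a pose out of reach is approached as far as the arm can. A call with a gripper value outside its range is refused whole. The fingers move at their own pace and stop on an object; "squeeze" is the grip in N (left out, the last holds). Time passes only in rows, so rows that do not move let the fingers close. It gives the time, the measured TCP pose, the force and the opening at its end, in the units of the state.
- bot.state(): the state, without advancing time (a new reading comes with each control period).
- bot.grab_frame(name): name is "scene" or "side" or "wrist"; returns a dict with "img" (384x512x3 uint8, red, green, blue), "fov_y" (degrees; the focal length in pixels is half the picture's height over the tangent of half this angle, whatever the lens; pixels are square), "cx", "cy" (the principal point, pixels), "k1" (the pictures are not rectified: a ray, as slopes to the right and down, at radius r is drawn at 1 + k1 r^2 times it, then the intrinsics apply), "rvec" (rotation vector, rad) and "tvec" (3), from world to camera coordinates, as OpenCV has them; the wrist camera has in their place "mount" (4x4, takes a point from camera to tool coordinates, whose origin is the TCP and whose axes are the tool frame's). Camera axes: x right, y down, z forward; pixel columns grow to the right and rows downward; lengths in m; the calibration is good to about 2 mm. A picture is of the moment at which its call begins: read the wrist's pose just before it. There is no depth.
- bot.job_done(): hands the job in, once; it reports no verdict.
The state is a dict: "clock": time; "joint_positions": joint angles; "joint_vel": joint speeds; "effort": joint torques, N m; "position": TCP position; "ee_rot": TCP orientation; "ft_force": force on the tool from outside, world axes, zero at the start; "wrist_torque": the same for the moment, N m; "width": finger opening in m.
Only numpy, scipy, OpenCV 4.12 (cv2) and the standard library are available. Lean on these libraries where they do the work, as an engineer would, in place of code of your own. Each camera call takes 0.05 s, during which the arm holds its last target. There are 200 camera calls.

TASK

Make up a counterweight on the spring scale: thread the steel rings from the wooden board onto the scale's upright pin one at a time, lowering each gently until it rests and then letting go so the hand settles before you take the next, and stop as soon as the hand reaches or passes the round pin at the dial's edge. Add no ring more than needed, leave the spare rings where they lie, never drop a ring onto the tray or press so hard that the hand is driven to the square overload block, and do not disturb the tools and the can nearby.

Things in the scene. Friction and masses are not known exactly. Their poses are not given: they have to be found in the camera images.
- tray_centre (a point): top centre of the scale's round flat aluminium tray (130 mm across). The tray sinks under load and this point with it. An upright steel pin, 16 mm thick, 46 mm tall (tip chamfered over 3 mm to 12.4 mm), stands on the tray with its axis 6 mm from this point, in a direction that changes every time and is not measured: find it by feel or sight. It stays put under normal forces
- scale: the fixed spring scale: green housing 170 mm (x) by 325 mm (y, from -80 to +245), 50 mm high. Origin on the bench under the tray centre; +y points to the dial. Tray top 118 mm above the bench at hand 0; it sinks on a damped spring, 260 N/m (3.85 mm per N, 6 mm per ring). The dial lies flat on top, centre at y = +160 mm, 148 mm across, face 57 mm above the bench
- dial (a joint): the scale's black hand, rad, clockwise from above; 0 (no load) is along the scale's -x. 0.289 rad per N (75 rad per m of tray travel), 0.453 rad per ring. Tray and pin, of varying weight, already show 0.95 to 1.75 at the start. Target: the small round upright pin (8 mm across) at the dial's edge, at 2.25. The square overload block at the dial's edge is at 3.5
- ring0: one of four alike loose steel rings (thick washers): outside diameter 50 mm, bore 19 mm, 12 mm thick, 160 g, lying flat on the wooden board. Origin: centre of its underside; z is its axis, up
- ring1: one of four alike loose steel rings (thick washers): outside diameter 50 mm, bore 19 mm, 12 mm thick, 160 g, lying flat on the wooden board. Origin: centre of its underside; z is its axis, up
- ring2: one of four alike loose steel rings (thick washers): outside diameter 50 mm, bore 19 mm, 12 mm thick, 160 g, lying flat on the wooden board. Origin: centre of its underside; z is its axis, up
- ring3: one of four alike loose steel rings (thick washers): outside diameter 50 mm, bore 19 mm, 12 mm thick, 160 g, lying flat on the wooden board. Origin: centre of its underside; z is its axis, up
- board: fixed wooden board 220 x 220 x 12 mm flat on the bench, carrying the rings. Origin: centre of its underside
- wrench: bystander: steel wrench lying on the bench beyond the board. Origin: centre of its underside, x along it
- can: bystander: grey can 60 mm across, 110 mm tall, standing on the bench. Origin: centre of its underside
- screwdriver: bystander: screwdriver lying on the bench beyond the dial. Origin: centre of its underside, x along it
Not all that is in view belongs to the job. Leave any black or red look-alike of the ring2 alone. What is shaped like the ring1 but green or pink is not meant.

How it is judged (in metres and radians):
On the way, in this order (a step that is already met when the one before it is completed fails the run):
1. exactly one ring rests threaded on the pin, let go, the hand settled (velocity of joint dial between -0.3 and 0.3 rad/s and (((horizontal distance between ring0 and tray_centre below 0.011 m and z of ring0 in the frame of tray_centre between -0.005 and 0.03 m and angle between ring0's own z axis and vertical below 0.08 rad and contact force between the fingers and ring0 below 0.05 N) and not (horizontal distance between ring1 and tray_centre below 0.04 m) and not (horizontal distance between ring2 and tray_centre below 0.04 m) and not (horizontal distance between ring3 and tray_centre below 0.04 m)) or ((horizontal distance between ring1 and tray_centre below 0.011 m and z of ring1 in the frame of tray_centre between -0.005 and 0.03 m and angle between ring1's own z axis and vertical below 0.08 rad and contact force between the fingers and ring1 below 0.05 N) and not (horizontal distance between ring0 and tray_centre below 0.04 m) and not (horizontal distance between ring2 and tray_centre below 0.04 m) and not (horizontal distance between ring3 and tray_centre below 0.04 m)) or ((horizontal distance between ring2 and tray_centre below 0.011 m and z of ring2 in the frame of tray_centre between -0.005 and 0.03 m and angle between ring2's own z axis and vertical below 0.08 rad and contact force between the fingers and ring2 below 0.05 N) and not (horizontal distance between ring0 and tray_centre below 0.04 m) and not (horizontal distance between ring1 and tray_centre below 0.04 m) and not (horizontal distance between ring3 and tray_centre below 0.04 m)) or ((horizontal distance between ring3 and tray_centre below 0.011 m and z of ring3 in the frame of tray_centre between -0.005 and 0.03 m and angle between ring3's own z axis and vertical below 0.08 rad and contact force between the fingers and ring3 below 0.05 N) and not (horizontal distance between ring0 and tray_centre below 0.04 m) and not (horizontal distance between ring1 and tray_centre below 0.04 m) and not (horizontal distance between ring2 and tray_centre below 0.04 m)))), for 0.3 s.
2. a second ring rests threaded on the pin, let go, the hand settled (velocity of joint dial between -0.3 and 0.3 rad/s and (((horizontal distance between ring1 and tray_centre below 0.011 m and z of ring1 in the frame of tray_centre between -0.005 and 0.03 m and angle between ring1's own z axis and vertical below 0.08 rad and contact force between the fingers and ring1 below 0.05 N) and (horizontal distance between ring0 and tray_centre below 0.011 m and z of ring0 in the frame of tray_centre between -0.005 and 0.03 m and angle between ring0's own z axis and vertical below 0.08 rad and contact force between the fingers and ring0 below 0.05 N)) or ((horizontal distance between ring2 and tray_centre below 0.011 m and z of ring2 in the frame of tray_centre between -0.005 and 0.03 m and angle between ring2's own z axis and vertical below 0.08 rad and contact force between the fingers and ring2 below 0.05 N) and (horizontal distance between ring0 and tray_centre below 0.011 m and z of ring0 in the frame of tray_centre between -0.005 and 0.03 m and angle between ring0's own z axis and vertical below 0.08 rad and contact force between the fingers and ring0 below 0.05 N)) or ((horizontal distance between ring2 and tray_centre below 0.011 m and z of ring2 in the frame of tray_centre between -0.005 and 0.03 m and angle between ring2's own z axis and vertical below 0.08 rad and contact force between the fingers and ring2 below 0.05 N) and (horizontal distance between ring1 and tray_centre below 0.011 m and z of ring1 in the frame of tray_centre between -0.005 and 0.03 m and angle between ring1's own z axis and vertical below 0.08 rad and contact force between the fingers and ring1 below 0.05 N)) or ((horizontal distance between ring3 and tray_centre below 0.011 m and z of ring3 in the frame of tray_centre between -0.005 and 0.03 m and angle between ring3's own z axis and vertical below 0.08 rad and contact force between the fingers and ring3 below 0.05 N) and (horizontal distance between ring0 and tray_centre below 0.011 m and z of ring0 in the frame of tray_centre between -0.005 and 0.03 m and angle between ring0's own z axis and vertical below 0.08 rad and contact force between the fingers and ring0 below 0.05 N)) or ((horizontal distance between ring3 and tray_centre below 0.011 m and z of ring3 in the frame of tray_centre between -0.005 and 0.03 m and angle between ring3's own z axis and vertical below 0.08 rad and contact force between the fingers and ring3 below 0.05 N) and (horizontal distance between ring1 and tray_centre below 0.011 m and z of ring1 in the frame of tray_centre between -0.005 and 0.03 m and angle between ring1's own z axis and vertical below 0.08 rad and contact force between the fingers and ring1 below 0.05 N)) or ((horizontal distance between ring3 and tray_centre below 0.011 m and z of ring3 in the frame of tray_centre between -0.005 and 0.03 m and angle between ring3's own z axis and vertical below 0.08 rad and contact force between the fingers and ring3 below 0.05 N) and (horizontal distance between ring2 and tray_centre below 0.011 m and z of ring2 in the frame of tray_centre between -0.005 and 0.03 m and angle between ring2's own z axis and vertical below 0.08 rad and contact force between the fingers and ring2 below 0.05 N)))), for 0.3 s.
At the end, for the whole second after the job is handed in: The hand stands still between 2.19 and 2.72 rad (target pin at 2.25, one ring is 0.453); every ring either lies within 30 mm of where it started or rests flat, threaded on the pin (axis within 11 mm of the tray centre, underside less than 30 mm above the tray, tilt below 0.08 rad), let go (velocity of joint dial between -0.3 and 0.3 rad/s and value of joint dial between 2.19 and 2.72 rad and ((horizontal distance between ring0 and tray_centre below 0.011 m and z of ring0 in the frame of tray_centre between -0.005 and 0.03 m and angle between ring0's own z axis and vertical below 0.08 rad and contact force between the fingers and ring0 below 0.05 N) or distance of ring0 from where it was at the start of the episode below 0.03 m) and ((horizontal distance between ring1 and tray_centre below 0.011 m and z of ring1 in the frame of tray_centre between -0.005 and 0.03 m and angle between ring1's own z axis and vertical below 0.08 rad and contact force between the fingers and ring1 below 0.05 N) or distance of ring1 from where it was at the start of the episode below 0.03 m) and ((horizontal distance between ring2 and tray_centre below 0.011 m and z of ring2 in the frame of tray_centre between -0.005 and 0.03 m and angle between ring2's own z axis and vertical below 0.08 rad and contact force between the fingers and ring2 below 0.05 N) or distance of ring2 from where it was at the start of the episode below 0.03 m) and ((horizontal distance between ring3 and tray_centre below 0.011 m and z of ring3 in the frame of tray_centre between -0.005 and 0.03 m and angle between ring3's own z axis and vertical below 0.08 rad and contact force between the fingers and ring3 below 0.05 N) or distance of ring3 from where it was at the start of the episode below 0.03 m)); the robot touches nothing.
It fails at once if the hand driven to the overload block (3.5 rad) (value of joint dial above 3.5 rad).
It fails at once if a ring dropped onto the tray (hand jerked faster than 10 rad/s, the tray sinking at 0.13 m/s) (velocity of joint dial above 10 rad/s).
It fails at once if the wrench moved by more than 30 mm (distance of wrench from where it was at the start of the episode above 0.03 m).
It fails at once if the can moved by more than 30 mm (distance of can from where it was at the start of the episode above 0.03 m).
It fails at once if the screwdriver moved by more than 30 mm (distance of screwdriver from where it was at the start of the episode above 0.03 m).
It also fails if it takes over 70 s, if anything falls off the work surface, if the arm or the gripper's body presses on something with over 40 N, if the wrist force passes 120 N, or if a joint passes its speed limit or range.

## Working session

There is one attempt and no reset: what is moved stays moved. The work goes in short steps, Python scripts to look and compute and a tool call to move; the robot and the scene stay as the last step left them, time stands still between calls to the robot, and variables do not carry over. Pictures are saved under pics/ and viewed, about 8 in all and at most 12, crops included, and the job is handed in when it is done.

Besides the shell and the picture viewer there is one more tool, called by a JSON object that holds its "api" and its "payload". carry_out: Moves the arm, as the interface text tells. Its arguments: {"type":"object","properties":{"rows":{"type":"array"},"squeeze":{"type":"number"}},"required":["rows"]}

```bash
mkdir -p pics; cat > h.py <<'E'
import numpy as np, cv2
from workcell import bot
def cam(f,pose=None):
    if 'rvec' in f:
        R=cv2.Rodrigues(np.array(f['rvec'],float))[0]; t=np.array(f['tvec'],float).ravel()
        return R.T, -R.T@t   # cam->world, origin
    M=np.array(f['mount']); p,Rt=pose
    return Rt@M[:3,:3], Rt@M[:3,3]+p
def KD(f):
    h=f['img'].shape[0]; F=h/2/np.tan(np.radians(f['fov_y'])/2)
    return np.array([[F,0,f['cx']],[0,F,f['cy']],[0,0,1.]]), np.array([f['k1'],0,0,0,0.])
def rays(f,uv):
    K,D=KD(f); n=cv2.undistortPoints(np.array(uv,float).reshape(-1,1,2),K,D).reshape(-1,2)
    return np.c_[n,np.ones(len(n))]
def plane(f,uv,z,pose=None):
    R,o=cam(f,pose); d=rays(f,uv)@R.T
    return o+d*((z-o[2])/d[:,2])[:,None]
def proj(f,P,pose=None):
    R,o=cam(f,pose); K,D=KD(f); q=(np.array(P,float).reshape(-1,3)-o)@R
    return cv2.projectPoints(q.reshape(-1,1,3),np.zeros(3),np.zeros(3),K,D)[0].reshape(-1,2)
def pose():
    s=bot.state(); return np.array(s['position']),np.array(s['ee_rot'])
def save(n,im,s=1):
    cv2.imwrite('pics/'+n,cv2.cvtColor(cv2.resize(im,None,fx=s,fy=s,interpolation=cv2.INTER_CUBIC),cv2.COLOR_RGB2BGR))
E
python3 - <<'E'
from h import *
s=bot.state();print(s,bot.grasp_offset)
for n in('scene','side','wrist'):
    p=pose();f=bot.grab_frame(n);save(n+'0.png',f['img'])
    R,o=cam(f,p);print(n,f['fov_y'],f['k1'],o.round(3),R[:,2].round(2))
    if n=='wrist':print(f['mount'])
    np.save('pics/'+n+'0.npy',f,allow_pickle=True)
ims=[cv2.imread(f'pics/{n}0.png') for n in('scene','side','wrist')]
E
```

```text
{'clock': 0.0, 'joint_positions': array([ 7.50644203e+01,  1.51690895e+01,  9.19813467e+01,  2.70271754e-04,
        7.29768556e+01, -2.11344173e+00]), 'joint_vel': array([ 0.09762505,  0.03920637,  0.10068312, -0.01532774, -0.07203699,
        0.04650974]), 'effort': array([-3.34510187e-04, -5.15104294e+01, -3.67302489e+01,  1.60737563e-04,
        1.29548932e-02,  6.53763550e-07]), 'position': array([0.14960324, 0.65746625, 0.22996196]), 'ee_rot': array([[ 9.75063347e-01, -5.76952475e-04,  2.21925971e-01],
       [-2.21926704e-01, -2.14544008e-03,  9.75060990e-01],
       [-8.64349782e-05, -9.99997532e-01, -2.21998115e-03]]), 'ft_force': array([-0.06014097,  0.41761499, -0.43781591]), 'wrist_torque': array([0.00730847, 0.04664584, 0.00755758]), 'width': 0.0853370750194245} 0.0187
scene 57.184303984682956 0.0025115029751568902 [0.978 0.589 1.201] [-0.33 -0.41 -0.85]
side 50.06832637301532 -0.07738453721958066 [-0.185 -0.639  0.728] [ 0.63  0.57 -0.52]
wrist 65.06143256102189 -0.04817026496373046 [0.078 0.673 0.373] [ 0.28 -0.07 -0.96]
[[-3.97817586e-04  9.56521520e-01  2.91661488e-01 -7.33727117e-02]
 [-7.22724222e-04 -2.91661710e-01  9.56521262e-01 -1.42614197e-01]
 [ 9.99999660e-01  1.69730157e-04  8.07329429e-04 -7.51338143e-04]
 [ 0.00000000e+00  0.00000000e+00  0.00000000e+00  1.00000000e+00]]
```

View pics/scene0.png

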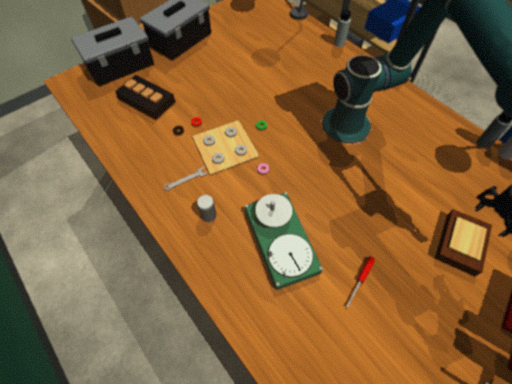

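View pics/side0.png

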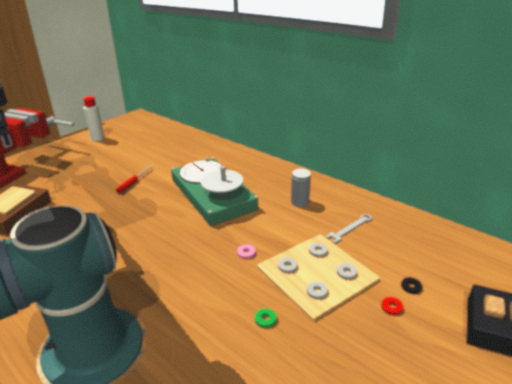

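View pics/wrist0.png

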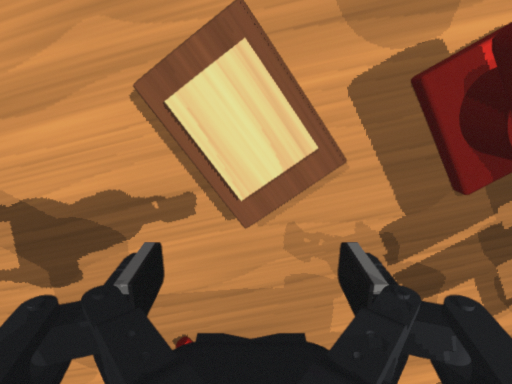

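The scene view shows the board centred near (226,147), with grey rings near (209,140), (231,132), (241,150) and (218,158). The tray is near (273,210) and the dial near (290,255). The side view agrees. The wrist view shows only clutter. Next I'll get coarse positions.

```bash
python3 - <<'E'
from h import *
S=np.load('pics/scene0.npy',allow_pickle=True).item();D=np.load('pics/side0.npy',allow_pickle=True).item()
def tri(a,b):
    A=[];y=[]
    for f,uv in((S,a),(D,b)):
        R,o=cam(f);d=(rays(f,[uv])@R.T)[0];d/=np.linalg.norm(d);P=np.eye(3)-np.outer(d,d);A.append(P);y.append(P@o)
    return np.linalg.lstsq(np.vstack(A),np.hstack(y),rcond=None)[0].round(4)
r=plane(S,[(209,140),(231,132),(241,150),(218,158)],.024);print(r.round(3))
print(plane(D,[(346.5,270),(318,289),(288,264.5),(318,248.5)],.024).round(3))
t=plane(S,[(273,210)],.113);d=plane(S,[(290,255)],.057);print('tray',t,'dial',d)
print('tray/dial side',plane(D,[(222,181)],.113),plane(D,[(203,172)],.057))
print('house',plane(S,[(247,207),(289,193),(321,268),(276,286)],.05).round(3))
print('can',plane(S,[(205,200)],.11),'wrench',plane(S,[(165,188),(205,170)],0),'scr',plane(S,[(371,260),(348,306)],0.01))
print('board',plane(S,[(194,137),(237,121),(258,155),(211,173)],.012).round(3))
print(D['img'][181,222],D['img'][270,353])
E
```

```text
[[ 0.538 -0.296  0.024]
 [ 0.438 -0.272  0.024]
 [ 0.465 -0.166  0.024]
 [ 0.564 -0.193  0.024]]
[[ 0.536 -0.302  0.024]
 [ 0.436 -0.283  0.024]
 [ 0.46  -0.177  0.024]
 [ 0.561 -0.2    0.024]]
tray [[0.57753204 0.17036564 0.113     ]] dial [[0.62406467 0.31749243 0.057     ]]
tray/dial side [[0.54848309 0.13860995 0.113     ]] [[0.61772472 0.3029029  0.057     ]]
house [[0.621 0.076 0.05 ]
 [0.46  0.129 0.05 ]
 [0.572 0.416 0.05 ]
 [0.728 0.366 0.05 ]]
can [[ 0.73822662 -0.01439605  0.11      ]] wrench [[ 0.80708137 -0.2222819   0.        ]
 [ 0.63311487 -0.19318505  0.        ]] scr [[0.40101125 0.49944556 0.01      ]
 [0.57900038 0.55734836 0.01      ]]
board [[ 0.575 -0.36   0.012]
 [ 0.374 -0.315  0.012]
 [ 0.42  -0.108  0.012]
 [ 0.626 -0.158  0.012]]
[198 200 185] [213 212 201]
```

{"api": "carry_out", "payload": {"rows": [{"y": -0.02,"x": 0.03,"z": -0.018},{"y": -0.02,"x": 0.03,"z": -0.018},{"y": -0.02,"x": 0.03,"z": -0.02},{"y": -0.02,"x": 0.03,"z": -0.02},{"y": -0.01,"x": 0.033,"z": -0.021}]}}

```text
invalid input
```

{"api": "carry_out", "payload": {"rows": [{"x": 0.034,"z": -0.022},{"x": 0.034,"z": -0.022},{"x": 0.034,"z": -0.022},{"x": 0.034,"z": -0.022},{"x": 0.034,"z": -0.022}]}}

```text
invalid input
```

{"api": "carry_out", "payload": {"rows": [{"claw": 0.08,"x": 0.03,"y": -0.02,"z": -0.018,"turn": 0},{"claw": 0.08,"x": 0.03,"y": -0.02,"z": -0.018,"turn": 0},{"claw": 0.08,"x": 0.03,"y": -0.02,"z": -0.02,"turn": 0},{"claw": 0.08,"x": 0.03,"y": -0.02,"z": -0.02,"turn": 0},{"claw": 0.08,"x": 0.033,"y": -0.01,"z": -0.021,"turn": 0}]}}

```text
clock: 0.57
position: [0.2743, 0.5272, 0.3142]
ee_rot: [[0.978, -0.008, 0.21], [-0.21, -0.014, 0.978], [-0.005, -1.0, -0.016]]
ft_force: [1.0, 0.5, 1.1]
width: 0.0802
```

{"api": "carry_out", "payload": {"rows": [{"claw": 0.08,"x": 0.034,"y": 0,"z": -0.022,"turn": 0},{"claw": 0.08,"x": 0.034,"y": 0,"z": -0.022,"turn": 0},{"claw": 0.08,"x": 0.034,"y": 0,"z": -0.022,"turn": 0},{"claw": 0.08,"x": 0.034,"y": 0,"z": -0.022,"turn": 0},{"claw": 0.08,"x": 0.034,"y": 0,"z": -0.022,"turn": 0}]}}

```text
clock: 0.98
position: [0.4218, 0.3792, 0.3196]
ee_rot: [[0.978, -0.003, 0.207], [-0.207, -0.008, 0.978], [-0.001, -1.0, -0.008]]
ft_force: [0.9, 0.2, -0.6]
width: 0.0804
```

{"api": "carry_out", "payload": {"rows": [{"claw": 0.08,"x": 0.034,"y": 0,"z": -0.022,"turn": 0},{"claw": 0.08,"x": 0.034,"y": 0,"z": -0.022,"turn": 0},{"claw": 0.08,"x": 0.034,"y": 0,"z": -0.022,"turn": 0},{"claw": 0.08,"x": 0.034,"y": 0,"z": -0.022,"turn": 0},{"claw": 0.08,"x": 0,"y": 0,"z": 0,"turn": 0}]}}

```text
clock: 1.4
position: [0.5424, 0.2543, 0.3189]
ee_rot: [[0.977, -0.001, 0.213], [-0.213, -0.011, 0.977], [0.001, -1.0, -0.011]]
ft_force: [-0.2, 0.3, 0.9]
width: 0.0798
```

```bash
python3 - <<'E'
from h import *
s=bot.state();print(s['clock'],s['position'],s['ee_rot'],s['ft_force'],s['joint_positions'].round(0))
p=pose();f=bot.grab_frame('wrist');save('w1.png',f['img'],1.5);np.save('pics/w1.npy',{'f':f,'p':p},allow_pickle=True)
print(proj(f,[[.568,.168,.1],[.624,.317,.057]],p))
E
```

```text
1.4 [0.54240724 0.2543313  0.31894226] [[ 9.77086394e-01 -1.45697681e-03  2.12838096e-01]
 [-2.12841185e-01 -1.09116172e-02  9.77025878e-01]
 [ 8.98903790e-04 -9.99939405e-01 -1.09716974e-02]] [-0.17596215  0.33710629  0.88592601] [ 23.   5.  95.  -1.  81. -55.]
[[190.49049571 194.48723372]
 [308.14485806 200.99573148]]
```

View pics/w1.png

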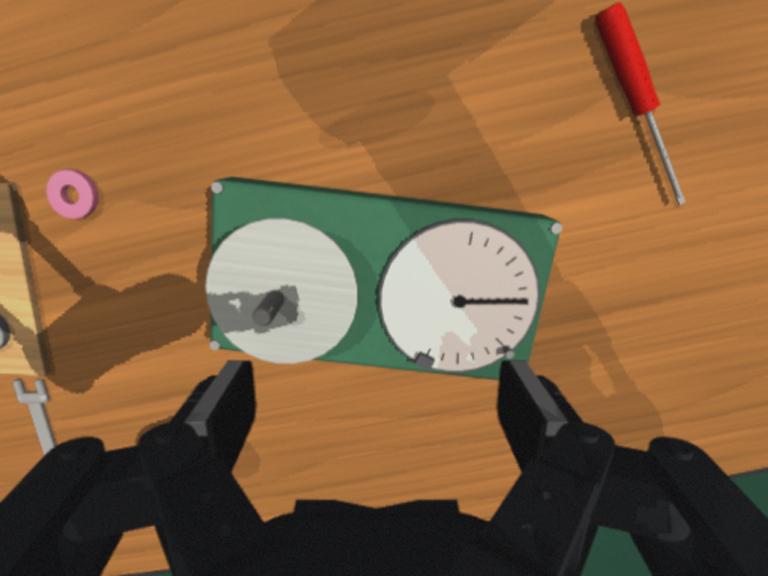

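The wrist view (1.5x) shows the tray at (282,290), the pin leaning from about (280,295) to (262,318), the dial hub at (459,301) and the hand tip at (528,301). The round target pin is at (507,351), the overload block at (424,360).

```bash
cat >> h.py <<'E'
def measure(f,p,tz,ctr=(.568,.168),dl=(.624,.317)):
    """tray centre, dial hub, hand angle"""
    im=f['img']; hsv=cv2.cvtColor(im,cv2.COLOR_RGB2HSV)
    # tray: sample green->bright edge along rays from the expected centre in the world plane
    out=[]
    for c,r,z in((ctr,.065,tz),(dl,.074,.057)):
        c=np.array(c)
        for it in range(4):
            P=[]
            for a in np.linspace(0,2*np.pi,180,endpoint=False):
                u=np.array([np.cos(a),np.sin(a)]); rr=np.arange(r-.012,r+.012,.0005)
                q=proj(f,np.c_[c+rr[:,None]*u,np.full(len(rr),z)],p).astype(np.float32)
                s=cv2.remap(hsv[:,:,1].astype(np.float32),q[:,0].copy(),q[:,1].copy(),cv2.INTER_LINEAR).ravel()
                g=np.convolve(np.diff(s),np.ones(5),'same')[3:-3]; 
                if g.max()>60: P.append(c+rr[np.argmax(g)+3]*u)
            P=np.array(P); w=np.ones(len(P))
            for _ in range(8):
                A=np.c_[2*P,np.ones(len(P))]; b=(P**2).sum(1)
                s=np.linalg.lstsq(A*w[:,None],b*w,rcond=None)[0]; R=np.sqrt(s[2]+s[:2]@s[:2]); e=np.abs(np.hypot(*(P-s[:2]).T)-R); w=1/(1+(e/.001)**2)
            c=s[:2]
        out.append((c,R,len(P),np.median(e)))
    return out
def hand(f,p,dl,axis):
    """angle of dark hand about hub, axis = world unit vec of scale +y"""
    g=cv2.cvtColor(f['img'],cv2.COLOR_RGB2GRAY).astype(np.float32); res=[]
    x=np.array([axis[1],-axis[0]]); A=np.arange(0,3.6,.01)
    for a in A:
        u=-x*np.cos(a)+np.array(axis)*np.sin(a); rr=np.linspace(.02,.05,60)
        q=proj(f,np.c_[np.array(dl)+rr[:,None]*u,np.full(60,.060)],p).astype(np.float32)
        res.append(cv2.remap(g,q[:,0].copy(),q[:,1].copy(),cv2.INTER_LINEAR).mean())
    res=np.array(res); i=res.argmin(); k=slice(max(i-8,0),i+9); w=np.clip(res.max()*.7-res[k],0,None); 
    return (A[k]*w).sum()/w.sum(), res.min()
E
python3 - <<'E'
from h import *
d=np.load('pics/w1.npy',allow_pickle=True).item();f,p=d['f'],d['p']
v=lambda *a:np.array(a)/1.5
c=plane(f,v([217,187],[557,228],[215,345],[509,354]),.05,p);print('screws',c.round(4),)
o=measure(f,p,.098)
print(o)
dl=o[1][0]; ax=(dl-o[0][0]);print('sep',np.hypot(*ax),np.degrees(np.arctan2(ax[1],ax[0])));ax/=np.hypot(*ax)
print('screw axis',[np.degrees(np.arctan2(*(c[j]-c[i])[[1,0]])) for i,j in((0,1),(2,3))])
print('hand',hand(f,p,dl,ax))
x=np.array([ax[1],-ax[0]])
for n,q,z in(('pin',(507,351),.06),('block',(424,360),.062)):
    w=plane(f,v([q]),z,p)[0][:2]-dl; print(n,np.hypot(*w),np.arctan2(w@ax,-w@x))
save('crop1.png',f['img'][140:250,130:250],5)
E
```

```text
screws [[0.4724 0.1192 0.05  ]
 [0.5743 0.4149 0.05  ]
 [0.6207 0.0685 0.05  ]
 [0.6916 0.3551 0.05  ]]
[(array([0.56928206, 0.16290406]), np.float64(0.06526009820845363), 180, np.float64(0.00025791615146614905)), (array([0.62112414, 0.31372348]), np.float64(0.0764076816826289), 173, np.float64(0.0003971624122064421))]
sep 0.15948071832732344 71.03030225043378
screw axis [np.float64(70.98514945162228), np.float64(76.11490979885696)]
hand (np.float64(1.4576157668822913), np.float32(46.782925))
pin 0.07215785048663896 2.25948711184789
block 0.0683020480682296 -2.7879195171947924
```

View pics/crop1.png

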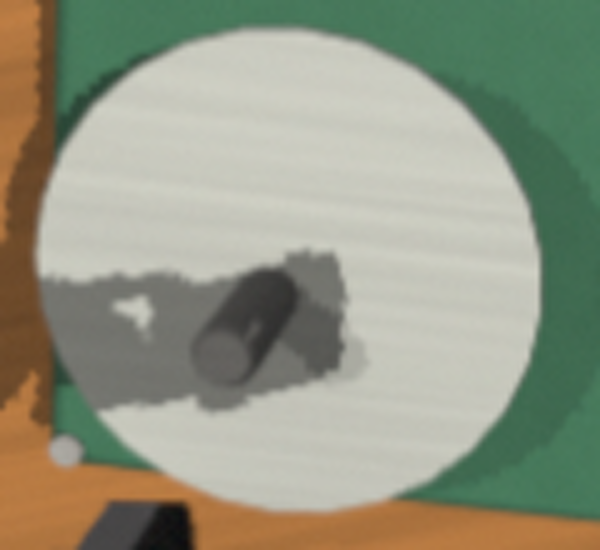

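```bash
python3 - <<'E'
from h import *
d=np.load('pics/w1.npy',allow_pickle=True).item();f,p=d['f'],d['p']
tz=.118-1.458/75
o=measure(f,p,tz,*[(.5693,.1629),(.621,.3137)]);c=o[0][0];print(c)
tip=plane(f,[(173.8,211.0)],tz+.046,p)[0];print('tip',tip,'off',tip[:2]-c,np.hypot(*(tip[:2]-c)))
# predicted outlines at 6 mm from centre in that direction
u=(tip[:2]-c);b=np.r_[c+u,tz]
print('base pix in crop',(proj(f,[b],p)-[130,140]+.5)*5)
rel=tip-p[0];print('rel',rel,'rel tool',p[1].T@rel)
for r in((.463,-.171),(.562,-.196)):
    t=np.r_[r,.024]-rel; print(t, 'tool delta',p[1].T@(t-p[0]))
E
```

```text
[0.56912358 0.16306755]
tip [0.57098973 0.15675049 0.14456   ] off [ 0.00186615 -0.00631706] 0.0065869358434500055
base pix in crop [[267.01371551 292.85121683]]
rel [ 0.02858248 -0.09758082 -0.17438226] rel tool [ 0.04854002  0.17539481 -0.08734227]
[ 0.43441752 -0.07341918  0.19838226] tool delta [-0.03586486  0.12428632 -0.34188229]
[ 0.53341752 -0.09841918  0.19838226] tool delta [ 0.06618772  0.12441487 -0.34523696]
```

{"api": "carry_out", "payload": {"rows": [{"claw": 0.08,"x": -0.004,"y": 0,"z": -0.038,"turn": 0},{"claw": 0.08,"x": -0.004,"y": 0,"z": -0.038,"turn": 0},{"claw": 0.08,"x": -0.004,"y": 0,"z": -0.038,"turn": 0},{"claw": 0.08,"x": -0.004,"y": 0,"z": -0.038,"turn": 0},{"claw": 0.08,"x": -0.004,"y": 0.0,"z": -0.038,"turn": 0}]}}

```text
clock: 1.87
position: [0.4777, 0.0783, 0.3162]
ee_rot: [[0.979, -0.01, 0.203], [-0.203, -0.004, 0.979], [-0.009, -1.0, -0.006]]
ft_force: [0.2, -0.5, 0.4]
width: 0.0797
```

{"api": "carry_out", "payload": {"rows": [{"claw": 0.07,"x": -0.004,"y": 0.01,"z": -0.038,"turn": 0},{"claw": 0.07,"x": -0.004,"y": 0.025,"z": -0.033,"turn": 0},{"claw": 0.07,"x": -0.004,"y": 0.028,"z": -0.03,"turn": 0},{"claw": 0.07,"x": -0.004,"y": 0.028,"z": -0.03,"turn": 0},{"claw": 0.07,"x": 0,"y": 0.028,"z": -0.025,"turn": 0}]}}

```text
clock: 2.28
position: [0.4294, -0.0737, 0.2028]
ee_rot: [[0.98, 0.009, 0.196], [-0.196, -0.004, 0.981], [0.009, -1.0, -0.002]]
ft_force: [1.2, -0.9, -0.0]
width: 0.0702
```

{"api": "carry_out", "payload": {"rows": [{"claw": 0.07,"x": 0,"y": 0,"z": 0,"turn": 0},{"claw": 0.07,"x": 0,"y": 0,"z": 0,"turn": 0}]}}

```text
clock: 2.45
position: [0.4228, -0.0745, 0.1959]
ee_rot: [[0.98, -0.003, 0.201], [-0.201, -0.002, 0.98], [-0.003, -1.0, -0.002]]
ft_force: [0.5, -0.4, 0.3]
width: 0.07
```

```bash
cat >> h.py <<'E'
def rings(f,p,z=.024):
    im=f['img'];hsv=cv2.cvtColor(im,cv2.COLOR_RGB2HSV)
    m=((hsv[:,:,1]<45)&(hsv[:,:,2]>90)).astype(np.uint8)
    cs,h=cv2.findContours(m,cv2.RETR_CCOMP,cv2.CHAIN_APPROX_NONE);out=[]
    for i,c in enumerate(cs):
        if h[0][i][3]<0 and cv2.contourArea(c)>800:
            e=cv2.fitEllipse(c); hol=[cv2.fitEllipse(k) for j,k in enumerate(cs) if h[0][j][3]==i and len(k)>20]
            out.append((e,plane(f,[e[0]],z,p)[0],[(k[0],k[1],plane(f,[k[0]],z,p)[0].round(4)) for k in hol]))
    return out
E
python3 - <<'E'
from h import *
s=bot.state();print(s['clock'],s['position'],s['ee_rot'].round(4).tolist(),s['ft_force'])
p=pose();f=bot.grab_frame('wrist');save('w2.png',f['img'],1.5);np.save('pics/w2.npy',{'f':f,'p':p},allow_pickle=True)
for r in rings(f,p):print(r)
E
```

```text
2.45 [ 0.42282651 -0.07452266  0.195863  ] [[0.9797, -0.003, 0.2005], [-0.2005, -0.0015, 0.9797], [-0.0026, -1.0, -0.0021]] [ 0.5121306  -0.41112664  0.3191765 ]
(((488.677001953125, 287.5889587402344), (56.663368225097656, 111.97409057617188), 3.654614210128784), array([0.6304633 , 0.18902209, 0.024     ]), [])
(((171.97853088378906, 219.7125244140625), (39.30809783935547, 41.513973236083984), 136.8143768310547), array([ 0.46097547, -0.17382593,  0.024     ]), [((171.86831665039062, 219.6052703857422), (16.42437744140625, 19.252750396728516), array([ 0.4608, -0.1739,  0.024 ]))])
(((77.4301528930664, 215.2160186767578), (36.4215202331543, 42.82611083984375), 140.177490234375), array([ 0.4343348 , -0.27935123,  0.024     ]), [((77.26333618164062, 216.37989807128906), (16.22663116455078, 19.66852378845215), array([ 0.4356, -0.2801,  0.024 ]))])
```

View pics/w2.png

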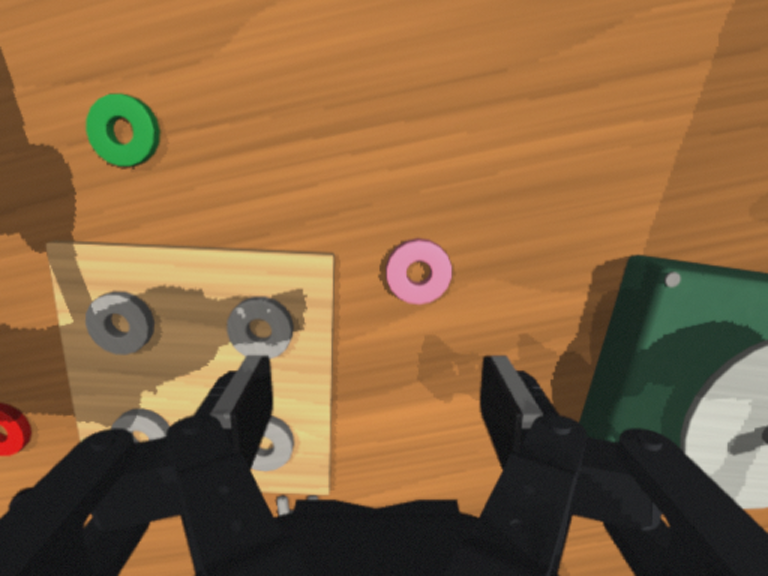

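{"api": "carry_out", "payload": {"rows": [{"claw": 0.068,"x": 0.015,"y": 0.02,"z": -0.024,"turn": 0},{"claw": 0.068,"x": 0.015,"y": 0.02,"z": -0.024,"turn": 0},{"claw": 0.068,"x": 0.015,"y": 0.02,"z": -0.024,"turn": 0},{"claw": 0.068,"x": 0.014,"y": 0.014,"z": -0.02,"turn": 0},{"claw": 0.068,"x": 0,"y": 0,"z": 0,"turn": 0}]}}

```text
clock: 2.92
position: [0.4733, -0.1727, 0.1281]
ee_rot: [[0.982, 0.013, 0.187], [-0.187, -0.003, 0.982], [0.013, -1.0, -0.0]]
ft_force: [-0.3, 0.3, 0.5]
width: 0.0679
```

{"api": "carry_out", "payload": {"rows": [{"claw": 0.068,"x": 0,"y": 0,"z": 0,"turn": 0},{"claw": 0.068,"x": 0,"y": 0,"z": 0,"turn": 0}]}}

```text
clock: 3.08
position: [0.4758, -0.1711, 0.1294]
ee_rot: [[0.983, 0.014, 0.185], [-0.185, -0.002, 0.983], [0.014, -1.0, 0.001]]
ft_force: [0.6, 0.8, -0.3]
width: 0.0684
```

```bash
python3 - <<'E'
from h import *
s=bot.state();print(s['clock'],s['position'],s['ee_rot'].round(4).tolist(),s['ft_force'])
p=pose();f=bot.grab_frame('wrist');save('w3.png',f['img'],1.5);np.save('pics/w3.npy',{'f':f,'p':p},allow_pickle=True)
for r in rings(f,p):print(r)
E
```

```text
3.0833 [ 0.47578371 -0.17105778  0.1293752 ] [[0.9825, 0.0141, 0.1855], [-0.1855, -0.002, 0.9827], [0.0142, -0.9999, 0.0006]] [ 0.64207537  0.78497111 -0.34291625]
(((238.02740478515625, 274.8710632324219), (43.27880859375, 50.33185577392578), 90.23290252685547), array([ 0.56051845, -0.19962305,  0.024     ]), [((238.00973510742188, 275.53948974609375), (18.44763946533203, 20.879819869995117), array([ 0.5612, -0.1998,  0.024 ]))])
(((244.52146911621094, 169.44276428222656), (55.43098449707031, 56.76245880126953), 90.2735595703125), array([ 0.46058667, -0.17385946,  0.024     ]), [((244.70433044433594, 170.2503662109375), (22.285539627075195, 23.736774444580078), array([ 0.4613, -0.1738,  0.024 ]))])
(((116.2154541015625, 163.50949096679688), (52.333492279052734, 58.814353942871094), 131.58045959472656), array([ 0.43522623, -0.27950824,  0.024     ]), [((115.97608184814453, 164.13214111328125), (21.218975067138672, 24.665985107421875), array([ 0.4357, -0.2799,  0.024 ]))])
```

View pics/w3.png

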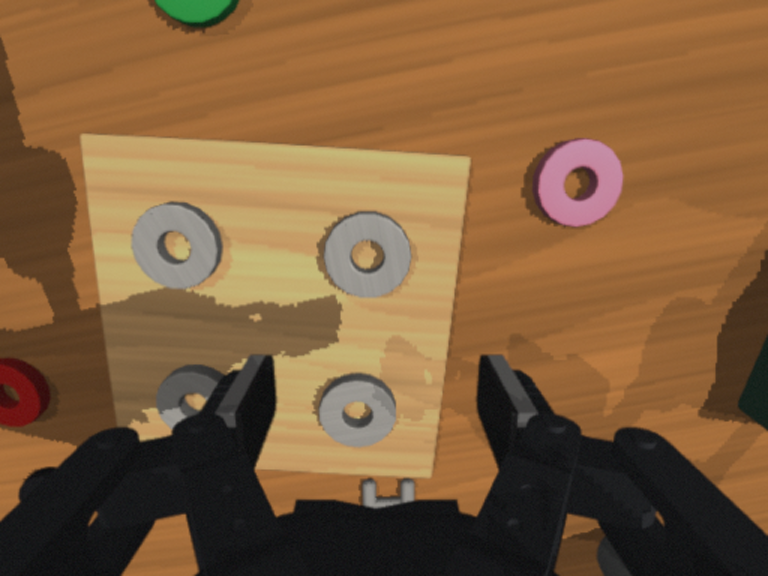

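{"api": "carry_out", "payload": {"rows": [{"claw": 0.066,"x": -0.006,"y": 0.025,"z": -0.002,"turn": 0},{"claw": 0.066,"x": -0.006,"y": 0.025,"z": -0.002,"turn": 0},{"claw": 0.066,"x": -0.004,"y": 0.02,"z": -0.002,"turn": 0},{"claw": 0.066,"x": 0,"y": 0.01,"z": 0,"turn": 0},{"claw": 0.066,"x": 0,"y": 0,"z": 0,"turn": 0}]}}

```text
clock: 3.55
position: [0.4675, -0.1701, 0.0561]
ee_rot: [[0.984, 0.031, 0.177], [-0.177, -0.007, 0.984], [0.031, -1.0, -0.001]]
ft_force: [-0.7, 0.4, -0.5]
width: 0.0662
```

{"api": "carry_out", "payload": {"rows": [{"claw": 0.066,"x": 0,"y": 0,"z": 0,"turn": 0}]}}

```text
clock: 3.63
position: [0.4678, -0.1693, 0.0567]
ee_rot: [[0.984, 0.031, 0.176], [-0.176, -0.007, 0.984], [0.032, -0.999, -0.001]]
ft_force: [-0.3, -0.2, 0.3]
width: 0.0659
```

```bash
cat > to.py <<'E'
import sys
from h import *
t=np.array([float(a) for a in sys.argv[1:4]]);p,R=pose();s=bot.state()
print(s['clock'],p.round(4),'R',R.round(3).tolist(),'F',s['ft_force'].round(2),'w',s['width'].__round__(4),'delta tool',(R.T@(t-p)).round(4))
E
python3 to.py .4607 -.1739 .010
```

```text
3.6333 [ 0.4678 -0.1693  0.0567] R [[0.984, 0.031, 0.176], [-0.176, -0.007, 0.984], [0.032, -0.999, -0.001]] F [-0.29 -0.19  0.29] w 0.0659 delta tool [-0.0077  0.0465 -0.0057]
```

{"api": "carry_out", "payload": {"rows": [{"claw": 0.066,"x": -0.003,"y": 0.012,"z": -0.002,"turn": 0},{"claw": 0.066,"x": -0.002,"y": 0.012,"z": -0.002,"turn": 0},{"claw": 0.066,"x": -0.002,"y": 0.01,"z": -0.002,"turn": 0},{"claw": 0.066,"x": 0,"y": 0.006,"z": 0,"turn": 0},{"claw": 0.066,"x": 0,"y": 0,"z": 0,"turn": 0}]}}

```text
clock: 4.05
position: [0.4686, -0.175, 0.0231]
ee_rot: [[0.984, 0.044, 0.173], [-0.173, -0.012, 0.985], [0.046, -0.999, -0.004]]
ft_force: [-0.2, -0.1, -0.1]
width: 0.0656
```

```bash
python3 to.py .4607 -.1739 .010
```

```text
4.05 [ 0.4686 -0.175   0.0231] R [[0.984, 0.044, 0.173], [-0.173, -0.012, 0.985], [0.046, -0.999, -0.004]] F [-0.23 -0.1  -0.15] w 0.0656 delta tool [-0.0086  0.0127 -0.0002]
```

{"api": "carry_out", "payload": {"rows": [{"claw": 0.064,"x": -0.004,"y": 0.005,"z": 0,"turn": 0},{"claw": 0.064,"x": -0.004,"y": 0.005,"z": 0,"turn": 0},{"claw": 0.064,"x": -0.003,"y": 0.003,"z": 0,"turn": 0},{"claw": 0.064,"x": 0,"y": 0,"z": 0,"turn": 0},{"claw": 0.064,"x": 0,"y": 0,"z": 0,"turn": 0}]}}

```text
clock: 4.47
position: [0.4593, -0.1736, 0.0104]
ee_rot: [[0.984, 0.047, 0.173], [-0.173, -0.013, 0.985], [0.049, -0.999, -0.004]]
ft_force: [-0.7, -0.2, -0.4]
width: 0.064
```

```bash
python3 to.py .4607 -.1739 .010
```

```text
4.4667 [ 0.4593 -0.1736  0.0104] R [[0.984, 0.047, 0.173], [-0.173, -0.013, 0.985], [0.049, -0.999, -0.004]] F [-0.7  -0.24 -0.39] w 0.064 delta tool [ 0.0015  0.0005 -0.0001]
```

{"api": "carry_out", "payload": {"rows": [{"claw": 0.06,"x": 0.002,"y": 0,"z": 0,"turn": 0},{"claw": 0.04,"x": 0,"y": 0,"z": 0,"turn": 0},{"claw": 0.04,"x": 0,"y": 0,"z": 0,"turn": 0},{"claw": 0.04,"x": 0,"y": 0,"z": 0,"turn": 0},{"claw": 0.04,"x": 0,"y": 0,"z": 0,"turn": 0}], "squeeze": 40}}

```text
clock: 4.88
position: [0.462, -0.1742, 0.0113]
ee_rot: [[0.984, 0.048, 0.173], [-0.173, -0.013, 0.985], [0.05, -0.999, -0.005]]
ft_force: [-0.7, 0.7, -1.0]
width: 0.0481
```

```bash
python3 to.py .4607 -.1739 .010
```

```text
4.8833 [ 0.462  -0.1742  0.0113] R [[0.984, 0.048, 0.173], [-0.173, -0.013, 0.985], [0.05, -0.999, -0.005]] F [-0.67  0.68 -1.05] w 0.0481 delta tool [-0.0014  0.0012  0.    ]
```

{"api": "carry_out", "payload": {"rows": [{"claw": 0.04,"x": 0,"y": -0.01,"z": 0,"turn": 0},{"claw": 0.04,"x": 0,"y": -0.02,"z": 0,"turn": 0},{"claw": 0.04,"x": 0,"y": -0.03,"z": 0,"turn": 0},{"claw": 0.04,"x": 0,"y": -0.03,"z": 0,"turn": 0},{"claw": 0.04,"x": 0,"y": -0.03,"z": 0,"turn": 0}]}}

```text
clock: 5.3
position: [0.4481, -0.1691, 0.1276]
ee_rot: [[0.984, 0.029, 0.173], [-0.173, -0.004, 0.985], [0.029, -1.0, 0.001]]
ft_force: [0.7, 0.0, -1.8]
width: 0.0481
```

{"api": "carry_out", "payload": {"rows": [{"claw": 0.04,"x": 0.006,"y": -0.025,"z": 0.022,"turn": 0},{"claw": 0.04,"x": 0.008,"y": -0.025,"z": 0.028,"turn": 0},{"claw": 0.04,"x": 0.008,"y": -0.025,"z": 0.03,"turn": 0},{"claw": 0.04,"x": 0.008,"y": -0.02,"z": 0.032,"turn": 0},{"claw": 0.04,"x": 0.008,"y": -0.01,"z": 0.034,"turn": 0}]}}

```text
clock: 5.72
position: [0.5083, -0.0325, 0.2471]
ee_rot: [[0.982, 0.037, 0.184], [-0.184, -0.01, 0.983], [0.038, -0.999, -0.003]]
ft_force: [1.4, -0.1, -1.1]
width: 0.0477
```

```bash
python3 to.py .5907 .1535 .215
```

```text
5.7167 [ 0.5083 -0.0325  0.2471] R [[0.982, 0.037, 0.184], [-0.184, -0.01, 0.983], [0.038, -0.999, -0.003]] F [ 1.4  -0.08 -1.07] w 0.0477 delta tool [0.0455 0.0333 0.1981]
```

{"api": "carry_out", "payload": {"rows": [{"claw": 0.04,"x": 0.007,"y": 0,"z": 0.03,"turn": 0},{"claw": 0.04,"x": 0.007,"y": 0,"z": 0.03,"turn": 0},{"claw": 0.04,"x": 0.007,"y": 0,"z": 0.03,"turn": 0},{"claw": 0.04,"x": 0.007,"y": 0,"z": 0.03,"turn": 0},{"claw": 0.04,"x": 0.007,"y": 0,"z": 0.03,"turn": 0}]}}

```text
clock: 6.13
position: [0.574, 0.1166, 0.2591]
ee_rot: [[0.982, 0.051, 0.184], [-0.184, -0.01, 0.983], [0.052, -0.999, -0.0]]
ft_force: [-0.3, -1.0, -1.6]
width: 0.0477
```

{"api": "carry_out", "payload": {"rows": [{"claw": 0.04,"x": 0.006,"y": 0.005,"z": 0.02,"turn": 0},{"claw": 0.04,"x": 0.003,"y": 0.01,"z": 0.01,"turn": 0},{"claw": 0.04,"x": 0,"y": 0.01,"z": 0.0,"turn": 0},{"claw": 0.04,"x": 0,"y": 0,"z": 0,"turn": 0},{"claw": 0.04,"x": 0,"y": 0,"z": 0,"turn": 0}]}}

```text
clock: 6.55
position: [0.59, 0.1506, 0.2338]
ee_rot: [[0.983, 0.051, 0.177], [-0.177, -0.009, 0.984], [0.052, -0.999, 0.0]]
ft_force: [0.4, -0.2, -2.1]
width: 0.048
```

```bash
python3 to.py .5907 .1535 .215
```

```text
6.55 [0.59   0.1506 0.2338] R [[0.983, 0.051, 0.177], [-0.177, -0.009, 0.984], [0.052, -0.999, 0.0]] F [ 0.38 -0.23 -2.07] w 0.048 delta tool [-0.0008  0.0188  0.003 ]
```

```bash
python3 - <<'E'
from h import *
p=pose();f=bot.grab_frame('wrist');np.save('pics/w4.npy',{'f':f,'p':p},allow_pickle=True)
save('w4.png',f['img'][130:330,110:360],3)
print(proj(f,[[.571,.157,.1446]],p),'ring',proj(f,[p[0]+p[1]@np.array([-.0011,-.0128,0])],p))
tz=.118-1.458/75
o=measure(f,p,tz,(.5693,.163),(.621,.3137));print(o)
E
```

```text
[[255.05885597 163.83687733]] ring [[251.90403468 254.68880194]]
[(array([0.56982169, 0.16238152]), np.float64(0.06496443577404358), 159, np.float64(4.823358300912184e-05)), (array([0.62118605, 0.31269369]), np.float64(0.07646756680325682), 177, np.float64(0.0004707414454337283))]
```

View pics/w4.png

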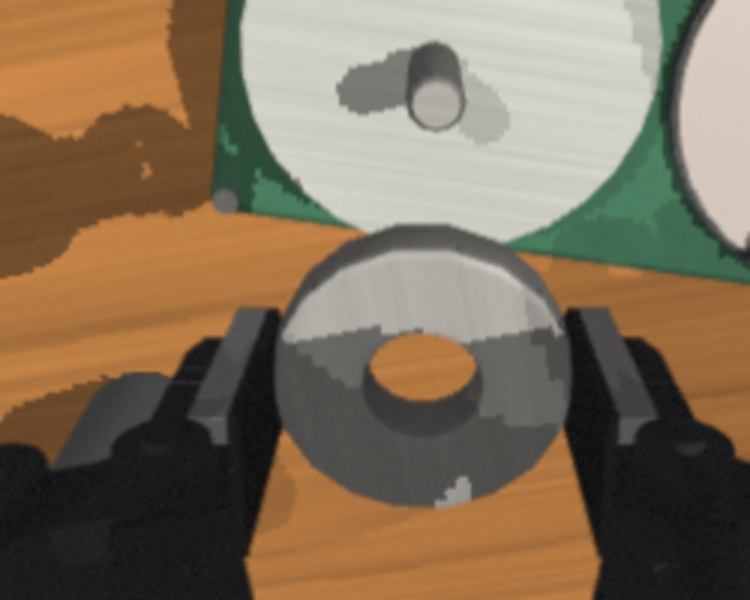

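```bash
python3 - <<'E'
from h import *
d=np.load('pics/w4.npy',allow_pickle=True).item();f,p=d['f'],d['p']
tz=.118-1.458/75
tip=plane(f,[(255.8,164.0)],tz+.046,p)[0]; c=np.array([.56982,.16238])
rg=plane(f,[(250.7,255.7)],p[0][2]+.0127,p)[0]
print('tip',tip,'off',tip[:2]-c,np.hypot(*(tip[:2]-c)),'ring',rg,'ring tool',p[1].T@(rg-p[0]))
D=np.r_[(tip-rg)[:2],0];print('delta',D,'tool',p[1].T@D, 'tcp target',p[0]+D)
print('hand',hand(f,p,(.6212,.3127),np.array([.3255,.9455])))
E
```

```text
tip [0.57124251 0.15754591 0.14456   ] off [ 0.00142251 -0.00483409] 0.005039038221563661 ring [0.58869774 0.15018831 0.24650594] ring tool [-0.00051835 -0.01274397 -0.00058177]
delta [-0.01745523  0.0073576   0.        ] tool [-0.01845762 -0.00095111  0.00415103] tcp target [0.57250292 0.15791659 0.23380594]
hand (np.float64(1.4545088636944687), np.float32(45.509846))
```

{"api": "carry_out", "payload": {"rows": [{"claw": 0.04,"x": -0.006,"y": 0.014,"z": 0.003,"turn": 0},{"claw": 0.04,"x": -0.006,"y": 0.014,"z": 0.003,"turn": 0},{"claw": 0.04,"x": -0.005,"y": 0.014,"z": 0.001,"turn": 0},{"claw": 0.04,"x": -0.004,"y": 0.012,"z": 0.0,"turn": 0},{"claw": 0.04,"x": 0,"y": 0.006,"z": 0,"turn": 0}]}}

```text
clock: 7.02
position: [0.573, 0.1534, 0.1739]
ee_rot: [[0.981, 0.055, 0.186], [-0.185, -0.01, 0.983], [0.056, -0.998, -0.0]]
ft_force: [-0.3, -0.2, -1.4]
width: 0.0478
```

{"api": "carry_out", "payload": {"rows": [{"claw": 0.04,"x": 0,"y": 0,"z": 0,"turn": 0},{"claw": 0.04,"x": 0,"y": 0,"z": 0,"turn": 0}]}}

```text
clock: 7.18
position: [0.5716, 0.1514, 0.1722]
ee_rot: [[0.981, 0.052, 0.188], [-0.187, -0.012, 0.982], [0.053, -0.999, -0.002]]
ft_force: [-0.6, -0.7, -2.0]
width: 0.0476
```

```bash
python3 to.py .5725 .1576 .155
```

```text
7.1833 [0.5716 0.1514 0.1722] R [[0.981, 0.052, 0.188], [-0.187, -0.012, 0.982], [0.053, -0.999, -0.002]] F [-0.58 -0.7  -2.05] w 0.0476 delta tool [-0.0012  0.0172  0.0063]
```

{"api": "carry_out", "payload": {"rows": [{"claw": 0.04,"x": 0,"y": 0.006,"z": 0.004,"turn": 0},{"claw": 0.04,"x": -0.001,"y": 0.006,"z": 0.003,"turn": 0},{"claw": 0.04,"x": 0,"y": 0.003,"z": 0.0,"turn": 0},{"claw": 0.04,"x": 0,"y": 0,"z": 0,"turn": 0},{"claw": 0.04,"x": 0,"y": 0,"z": 0,"turn": 0}]}}

```text
clock: 7.6
position: [0.5755, 0.1587, 0.1586]
ee_rot: [[0.98, 0.057, 0.189], [-0.188, -0.011, 0.982], [0.058, -0.998, 0.0]]
ft_force: [0.1, -0.4, -1.7]
width: 0.0477
```

```bash
python3 to.py .5725 .1576 .155
```

```text
7.6 [0.5755 0.1587 0.1586] R [[0.98, 0.057, 0.189], [-0.188, -0.011, 0.982], [0.058, -0.998, 0.0]] F [ 0.12 -0.39 -1.67] w 0.0477 delta tool [-0.0029  0.0035 -0.0017]
```

{"api": "carry_out", "payload": {"rows": [{"claw": 0.04,"x": -0.0025,"y": 0.001,"z": -0.0015,"turn": 0},{"claw": 0.04,"x": -0.001,"y": 0.001,"z": 0,"turn": 0},{"claw": 0.04,"x": 0,"y": 0.0,"z": 0.0,"turn": 0},{"claw": 0.04,"x": 0,"y": 0,"z": 0,"turn": 0}]}}

```text
clock: 7.93
position: [0.572, 0.1582, 0.1569]
ee_rot: [[0.98, 0.057, 0.188], [-0.188, -0.011, 0.982], [0.058, -0.998, 0.0]]
ft_force: [-0.4, -0.1, -1.1]
width: 0.0475
```

```bash
python3 to.py .5725 .1576 .155
```

```text
7.9333 [0.572  0.1582 0.1569] R [[0.98, 0.057, 0.188], [-0.188, -0.011, 0.982], [0.058, -0.998, 0.0]] F [-0.44 -0.09 -1.15] w 0.0475 delta tool [ 0.0005  0.0019 -0.0005]
```

{"api": "carry_out", "payload": {"rows": [{"claw": 0.04,"x": 0,"y": 0.004,"z": -0.0005,"turn": 0},{"claw": 0.04,"x": -0.0002,"y": 0.005,"z": 0,"turn": 0},{"claw": 0.04,"x": -0.0003,"y": 0.005,"z": 0.0,"turn": 0},{"claw": 0.04,"x": -0.0003,"y": 0.005,"z": 0,"turn": 0},{"claw": 0.04,"x": 0,"y": 0,"z": 0,"turn": 0}]}}

```text
clock: 8.35
position: [0.5724, 0.1576, 0.1366]
ee_rot: [[0.98, 0.058, 0.188], [-0.188, -0.01, 0.982], [0.059, -0.998, 0.001]]
ft_force: [-0.9, -0.2, -2.3]
width: 0.0477
```

```bash
python3 to.py .5725 .1576 .100
python3 - <<'E'
from h import *
p=pose();f=bot.grab_frame('wrist');print('hand',hand(f,p,(.6212,.3127),np.array([.3255,.9455])))
E
```

```text
8.35 [0.5724 0.1576 0.1366] R [[0.98, 0.058, 0.188], [-0.188, -0.01, 0.982], [0.059, -0.998, 0.001]] F [-0.93 -0.23 -2.33] w 0.0477 delta tool [-0.002   0.0366  0.    ]
hand (np.float64(1.654342387341727), np.float32(37.483204))
```

{"api": "carry_out", "payload": {"rows": [{"claw": 0.04,"x": -0.0002,"y": 0.004,"z": 0,"turn": 0},{"claw": 0.04,"x": -0.0002,"y": 0.004,"z": 0,"turn": 0},{"claw": 0.04,"x": -0.0002,"y": 0.004,"z": 0.0,"turn": 0},{"claw": 0.04,"x": 0,"y": 0,"z": 0,"turn": 0}]}}

```text
clock: 8.73
position: [0.572, 0.1575, 0.1234]
ee_rot: [[0.98, 0.057, 0.188], [-0.188, -0.011, 0.982], [0.058, -0.998, 0.0]]
ft_force: [-0.1, 0.4, -1.6]
width: 0.0481
```

```bash
python3 to.py .5725 .1576 .100
python3 - <<'E'
from h import *
p=pose();f=bot.grab_frame('wrist');print('hand',hand(f,p,(.6212,.3127),np.array([.3255,.9455])))
save('w5.png',f['img'][130:330,110:360],3)
E
```

```text
8.7333 [0.572  0.1575 0.1234] R [[0.98, 0.057, 0.188], [-0.188, -0.011, 0.982], [0.058, -0.998, 0.0]] F [-0.09  0.38 -1.6 ] w 0.0481 delta tool [-0.0009  0.0234  0.0001]
hand (np.float64(1.5150690250597687), np.float32(26.177084))
```

View pics/w5.png

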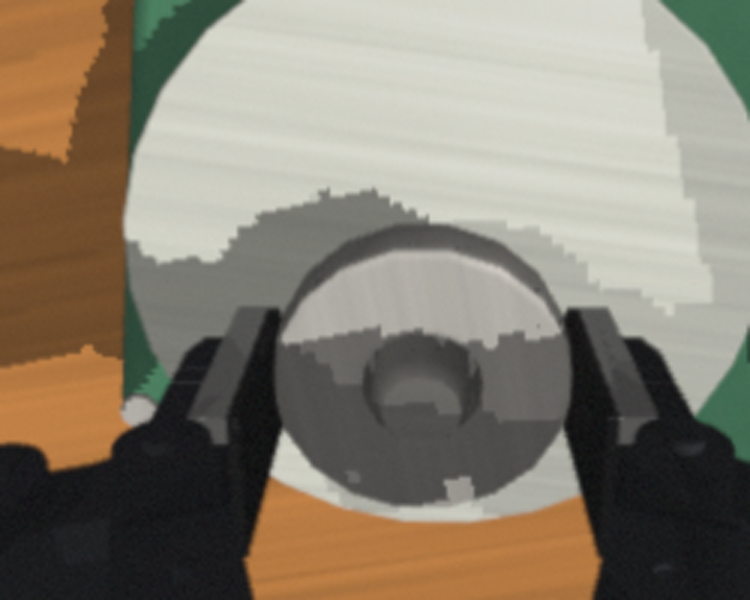

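The ring is threaded: the pin shows in the bore at about (420,395), and the hand is back near 1.5.

{"api": "carry_out", "payload": {"rows": [{"claw": 0.04,"x": -0.0001,"y": 0.004,"z": 0,"turn": 0},{"claw": 0.04,"x": -0.0002,"y": 0.004,"z": 0,"turn": 0},{"claw": 0.04,"x": -0.0002,"y": 0.004,"z": 0.0,"turn": 0},{"claw": 0.04,"x": -0.0002,"y": 0.004,"z": 0,"turn": 0},{"claw": 0.04,"x": 0,"y": 0.003,"z": 0,"turn": 0}]}}

```text
clock: 9.2
position: [0.5726, 0.1577, 0.104]
ee_rot: [[0.98, 0.058, 0.188], [-0.188, -0.01, 0.982], [0.059, -0.998, 0.001]]
ft_force: [-1.2, 0.7, -0.5]
width: 0.0478
```

{"api": "carry_out", "payload": {"rows": [{"claw": 0.04,"x": 0,"y": 0.003,"z": 0,"turn": 0},{"claw": 0.04,"x": 0,"y": 0.003,"z": 0,"turn": 0},{"claw": 0.04,"x": 0,"y": 0,"z": 0.0,"turn": 0},{"claw": 0.04,"x": 0,"y": 0,"z": 0.0,"turn": 0}]}}

```text
clock: 9.53
position: [0.5726, 0.1575, 0.0959]
ee_rot: [[0.981, 0.056, 0.188], [-0.188, -0.01, 0.982], [0.057, -0.998, 0.0]]
ft_force: [-0.4, -0.2, 0.3]
width: 0.0478
```

```bash
cat > hd.py <<'E'
from h import *
p=pose();f=bot.grab_frame('wrist');print('hand',hand(f,p,(.6212,.3127),np.array([.3255,.9455])))
f=bot.grab_frame('scene');print('scene hand',hand(f,None,(.622,.3165),np.array([.3255,.9455])))
E
python3 to.py .5725 .1576 .092;python3 hd.py
```

```text
9.5333 [0.5726 0.1575 0.0959] R [[0.981, 0.056, 0.188], [-0.188, -0.01, 0.982], [0.057, -0.998, 0.0]] F [-0.44 -0.21  0.29] w 0.0478 delta tool [-0.0003  0.0039  0.0001]
hand (np.float64(0.5105954332106927), np.float32(0.0))
scene hand (np.float64(1.620942900045934), np.float32(121.770134))
```

{"api": "carry_out", "payload": {"rows": [{"claw": 0.04,"x": 0,"y": 0.002,"z": 0,"turn": 0},{"claw": 0.04,"x": 0,"y": 0.002,"z": 0,"turn": 0},{"claw": 0.04,"x": 0,"y": 0,"z": 0.0,"turn": 0},{"claw": 0.04,"x": 0,"y": 0,"z": 0.0,"turn": 0}]}}

```text
clock: 9.97
position: [0.5726, 0.1575, 0.0925]
ee_rot: [[0.981, 0.056, 0.188], [-0.188, -0.01, 0.982], [0.057, -0.998, 0.0]]
ft_force: [-1.9, 0.2, -1.2]
width: 0.0483
```

```bash
python3 to.py .5725 .1576 .092;python3 - <<'E'
from h import *
S=np.load('pics/scene0.npy',allow_pickle=True).item();ax=np.array([.3255,.9455])
f=bot.grab_frame('scene')
for g in(S,f):
  print([hand(g,None,d,ax) for d in((.622,.3165),(.6212,.3127),(.623,.318))])
E
```

```text
9.9667 [0.5726 0.1575 0.0925] R [[0.981, 0.056, 0.188], [-0.188, -0.01, 0.982], [0.057, -0.998, 0.0]] F [-1.95  0.2  -1.24] w 0.0483 delta tool [-0.0001  0.0005  0.    ]
[(np.float64(1.447487912226221), np.float32(118.00194)), (np.float64(1.4482737984879213), np.float32(118.21038)), (np.float64(1.4282422031466164), np.float32(117.30322))]
[(np.float64(1.8835357637003554), np.float32(120.965645)), (np.float64(1.839111418726196), np.float32(119.26787)), (np.float64(1.8849718939914826), np.float32(122.38187))]
```

Scene hand went from 1.447 to 1.883, so the scale now carries nearly the ring's full weight. Releasing.

{"api": "carry_out", "payload": {"rows": [{"claw": 0.054,"x": 0,"y": 0,"z": 0,"turn": 0},{"claw": 0.06,"x": 0,"y": 0,"z": 0,"turn": 0},{"claw": 0.064,"x": 0,"y": 0,"z": 0.0,"turn": 0},{"claw": 0.064,"x": 0,"y": 0,"z": 0.0,"turn": 0},{"claw": 0.064,"x": 0,"y": 0,"z": 0.0,"turn": 0}]}}

```text
clock: 10.43
position: [0.5758, 0.158, 0.0945]
ee_rot: [[0.98, 0.063, 0.188], [-0.188, -0.009, 0.982], [0.064, -0.998, 0.003]]
ft_force: [0.1, -0.4, 0.0]
width: 0.064
```

{"api": "carry_out", "payload": {"rows": [{"claw": 0.064,"x": 0,"y": 0,"z": 0,"turn": 0},{"claw": 0.064,"x": 0,"y": 0,"z": 0,"turn": 0},{"claw": 0.064,"x": 0,"y": 0,"z": 0.0,"turn": 0},{"claw": 0.064,"x": 0,"y": 0,"z": 0.0,"turn": 0},{"claw": 0.064,"x": 0,"y": 0,"z": 0.0,"turn": 0}]}}

```text
clock: 10.85
position: [0.5766, 0.1581, 0.0951]
ee_rot: [[0.98, 0.065, 0.188], [-0.188, -0.009, 0.982], [0.065, -0.998, 0.004]]
ft_force: [-0.3, 0.8, -0.5]
width: 0.0639
```

```bash
python3 to.py .5725 .1576 .18;python3 hd.py
```

```text
10.85 [0.5766 0.1581 0.0951] R [[0.98, 0.065, 0.188], [-0.188, -0.009, 0.982], [0.065, -0.998, 0.004]] F [-0.3   0.81 -0.46] w 0.0639 delta tool [ 0.0016 -0.0849 -0.001 ]
hand (np.float64(0.5006872775512038), np.float32(0.0))
scene hand (np.float64(1.928211826073855), np.float32(105.63517))
```

{"api": "carry_out", "payload": {"rows": [{"claw": 0.066,"x": 0.0005,"y": -0.008,"z": 0,"turn": 0},{"claw": 0.066,"x": 0.001,"y": -0.015,"z": 0,"turn": 0},{"claw": 0.066,"x": 0.001,"y": -0.02,"z": 0.0,"turn": 0},{"claw": 0.066,"x": 0.001,"y": -0.03,"z": 0.0,"turn": 0},{"claw": 0.066,"x": 0.001,"y": -0.03,"z": -0.01,"turn": 0}]}}

```text
clock: 11.37
position: [0.5663, 0.1479, 0.1935]
ee_rot: [[0.981, 0.047, 0.187], [-0.187, -0.012, 0.982], [0.048, -0.999, -0.003]]
ft_force: [-0.2, -0.6, -0.3]
width: 0.0665
```

{"api": "carry_out", "payload": {"rows": [{"claw": 0.066,"x": 0.004,"y": 0,"z": -0.03,"turn": 0},{"claw": 0.066,"x": 0.005,"y": 0,"z": -0.035,"turn": 0},{"claw": 0.066,"x": 0.005,"y": 0,"z": -0.035,"turn": 0},{"claw": 0.066,"x": 0.005,"y": 0,"z": -0.035,"turn": 0},{"claw": 0.066,"x": 0.005,"y": 0,"z": -0.035,"turn": 0}]}}

```text
clock: 11.78
position: [0.5653, -0.0224, 0.2106]
ee_rot: [[0.982, 0.07, 0.176], [-0.176, -0.007, 0.984], [0.07, -0.998, 0.005]]
ft_force: [-0.0, -0.2, 0.3]
width: 0.0664
```

```bash
python3 to.py .561 -.1997 .12;python3 hd.py
```

```text
11.7833 [ 0.5653 -0.0224  0.2106] R [[0.982, 0.07, 0.176], [-0.176, -0.007, 0.984], [0.07, -0.998, 0.005]] F [-0.01 -0.15  0.26] w 0.0664 delta tool [ 0.0206  0.0913 -0.1758]
hand (np.float64(nan), np.float32(0.0))
scene hand (np.float64(1.9248534571578815), np.float32(117.17562))h.py:56: RuntimeWarning: invalid value encountered in scalar divide
  return (A[k]*w).sum()/w.sum(), res.min()
```

{"api": "carry_out", "payload": {"rows": [{"claw": 0.066,"x": 0.004,"y": 0.015,"z": -0.035,"turn": 0},{"claw": 0.066,"x": 0.004,"y": 0.018,"z": -0.035,"turn": 0},{"claw": 0.066,"x": 0.004,"y": 0.018,"z": -0.035,"turn": 0},{"claw": 0.066,"x": 0.003,"y": 0.018,"z": -0.03,"turn": 0},{"claw": 0.066,"x": 0.003,"y": 0.015,"z": -0.02,"turn": 0}]}}

```text
clock: 12.3
position: [0.5671, -0.1832, 0.1346]
ee_rot: [[0.98, 0.087, 0.177], [-0.177, -0.009, 0.984], [0.087, -0.996, 0.007]]
ft_force: [0.3, 0.6, -0.3]
width: 0.0656
```

{"api": "carry_out", "payload": {"rows": [{"claw": 0.066,"x": 0,"y": 0,"z": -0.005,"turn": 0},{"claw": 0.066,"x": 0,"y": 0,"z": 0,"turn": 0},{"claw": 0.066,"x": 0,"y": 0,"z": 0,"turn": 0}]}}

```text
clock: 12.55
position: [0.5639, -0.1901, 0.1315]
ee_rot: [[0.98, 0.081, 0.182], [-0.182, -0.007, 0.983], [0.081, -0.997, 0.008]]
ft_force: [-0.8, 1.0, -0.6]
width: 0.0661
```

```bash
python3 to.py .561 -.1997 .01;python3 - <<'E'
from h import *
p=pose();f=bot.grab_frame('wrist');np.save('pics/w6.npy',{'f':f,'p':p},allow_pickle=True)
for r in rings(f,p):print(r)
E
```

```text
12.55 [ 0.5639 -0.1901  0.1315] R [[0.98, 0.081, 0.182], [-0.182, -0.007, 0.983], [0.081, -0.997, 0.008]] F [-0.8   0.98 -0.57] w 0.0661 delta tool [-0.0109  0.1209 -0.0109]
(((260.29656982421875, 273.7965393066406), (33.35206604003906, 110.45660400390625), 0.3368099629878998), array([ 0.66441899, -0.19864445,  0.024     ]), [])
(((238.43511962890625, 175.37225341796875), (53.30937194824219, 56.1026725769043), 87.943359375), array([ 0.56040543, -0.19968551,  0.024     ]), [((222.11416625976562, 192.26031494140625), (3.9535555839538574, 9.846964836120605), array([ 0.573 , -0.2167,  0.024 ])), ((238.5829620361328, 176.3866424560547), (21.423385620117188, 23.488367080688477), array([ 0.5613, -0.1997,  0.024 ]))])
(((116.98480224609375, 168.7738037109375), (49.925899505615234, 57.62134552001953), 119.57300567626953), array([ 0.53534721, -0.30022002,  0.024     ]), [((116.76173400878906, 171.12135314941406), (23.081924438476562, 24.259145736694336), array([ 0.5373, -0.3011,  0.024 ]))])
(((99.39269256591797, 37.451438903808594), (62.597843170166016, 72.4274673461914), 153.07159423828125), array([ 0.43578563, -0.27959653,  0.024     ]), [((99.12071228027344, 38.19770431518555), (24.84494400024414, 30.554349899291992), array([ 0.4362, -0.28  ,  0.024 ]))])
```

{"api": "carry_out", "payload": {"rows": [{"claw": 0.066,"x": -0.003,"y": 0.02,"z": -0.004,"turn": 0},{"claw": 0.066,"x": -0.003,"y": 0.02,"z": -0.004,"turn": 0},{"claw": 0.066,"x": -0.003,"y": 0.02,"z": -0.002,"turn": 0},{"claw": 0.066,"x": -0.003,"y": 0.015,"z": -0.001,"turn": 0},{"claw": 0.066,"x": 0,"y": 0,"z": 0,"turn": 0}]}}

```text
clock: 13.02
position: [0.5648, -0.1935, 0.0635]
ee_rot: [[0.98, 0.097, 0.173], [-0.173, -0.01, 0.985], [0.097, -0.995, 0.007]]
ft_force: [-1.7, -0.4, 0.7]
width: 0.0659
```

```bash
python3 to.py .5614 -.1997 .01
```

```text
13.0167 [ 0.5648 -0.1935  0.0635] R [[0.98, 0.097, 0.173], [-0.173, -0.01, 0.985], [0.097, -0.995, 0.007]] F [-1.71 -0.37  0.69] w 0.0659 delta tool [-0.0075  0.053  -0.007 ]
```

{"api": "carry_out", "payload": {"rows": [{"claw": 0.066,"x": -0.003,"y": 0.012,"z": -0.003,"turn": 0},{"claw": 0.066,"x": -0.003,"y": 0.012,"z": -0.003,"turn": 0},{"claw": 0.066,"x": -0.003,"y": 0.01,"z": -0.002,"turn": 0},{"claw": 0.066,"x": 0,"y": 0.006,"z": 0,"turn": 0},{"claw": 0.066,"x": 0,"y": 0,"z": 0,"turn": 0}]}}

```text
clock: 13.43
position: [0.5624, -0.1982, 0.0244]
ee_rot: [[0.98, 0.104, 0.168], [-0.168, -0.012, 0.986], [0.105, -0.994, 0.006]]
ft_force: [0.2, 0.9, -0.8]
width: 0.0661
```

```bash
python3 to.py .5614 -.1997 .011
```

```text
13.4333 [ 0.5624 -0.1982  0.0244] R [[0.98, 0.104, 0.168], [-0.168, -0.012, 0.986], [0.105, -0.994, 0.006]] F [ 0.17  0.88 -0.77] w 0.0661 delta tool [-0.0021  0.0132 -0.0017]
```

{"api": "carry_out", "payload": {"rows": [{"claw": 0.064,"x": -0.001,"y": 0.005,"z": -0.001,"turn": 0},{"claw": 0.064,"x": -0.001,"y": 0.005,"z": -0.001,"turn": 0},{"claw": 0.064,"x": -0.001,"y": 0.003,"z": 0,"turn": 0},{"claw": 0.064,"x": 0,"y": 0,"z": 0,"turn": 0},{"claw": 0.064,"x": 0,"y": 0,"z": 0,"turn": 0}]}}

```text
clock: 13.85
position: [0.5611, -0.2007, 0.0104]
ee_rot: [[0.98, 0.106, 0.169], [-0.168, -0.012, 0.986], [0.106, -0.994, 0.006]]
ft_force: [-0.0, -0.3, -1.9]
width: 0.0642
```

```bash
python3 to.py .5614 -.1997 .011
```

```text
13.85 [ 0.5611 -0.2007  0.0104] R [[0.98, 0.106, 0.169], [-0.168, -0.012, 0.986], [0.106, -0.994, 0.006]] F [-0.01 -0.28 -1.91] w 0.0642 delta tool [ 0.0002 -0.0006  0.0011]
```

Well aligned, so I'll close the gripper and lift.

{"api": "carry_out", "payload": {"rows": [{"claw": 0.058,"x": 0,"y": 0,"z": 0.001,"turn": 0},{"claw": 0.04,"x": 0,"y": 0,"z": 0,"turn": 0},{"claw": 0.04,"x": 0,"y": 0,"z": 0,"turn": 0},{"claw": 0.04,"x": 0,"y": 0,"z": 0,"turn": 0},{"claw": 0.04,"x": 0,"y": 0,"z": 0,"turn": 0}], "squeeze": 40}}

```text
clock: 14.27
position: [0.5617, -0.1997, 0.0114]
ee_rot: [[0.98, 0.107, 0.169], [-0.169, -0.012, 0.986], [0.107, -0.994, 0.006]]
ft_force: [0.3, -0.2, -1.9]
width: 0.048
```

```bash
python3 to.py .5606 -.1997 .024
```

```text
14.2667 [ 0.5617 -0.1997  0.0114] R [[0.98, 0.107, 0.169], [-0.169, -0.012, 0.986], [0.107, -0.994, 0.006]] F [ 0.29 -0.22 -1.91] w 0.048 delta tool [ 0.0003 -0.0126 -0.0001]
```

{"api": "carry_out", "payload": {"rows": [{"claw": 0.04,"x": 0,"y": -0.01,"z": 0,"turn": 0},{"claw": 0.04,"x": 0.002,"y": -0.02,"z": 0,"turn": 0},{"claw": 0.04,"x": 0.003,"y": -0.03,"z": 0,"turn": 0},{"claw": 0.04,"x": 0.003,"y": -0.03,"z": 0,"turn": 0},{"claw": 0.04,"x": 0.003,"y": -0.03,"z": 0,"turn": 0}]}}

```text
clock: 14.68
position: [0.5511, -0.1965, 0.1268]
ee_rot: [[0.982, 0.086, 0.169], [-0.169, -0.004, 0.986], [0.085, -0.996, 0.011]]
ft_force: [0.7, 0.5, -1.3]
width: 0.0483
```

{"api": "carry_out", "payload": {"rows": [{"claw": 0.04,"x": 0,"y": -0.025,"z": 0.022,"turn": 0},{"claw": 0.04,"x": 0,"y": -0.025,"z": 0.028,"turn": 0},{"claw": 0.04,"x": 0,"y": -0.025,"z": 0.03,"turn": 0},{"claw": 0.04,"x": 0,"y": -0.02,"z": 0.032,"turn": 0},{"claw": 0.04,"x": 0,"y": -0.01,"z": 0.034,"turn": 0}]}}

```text
clock: 15.1
position: [0.5679, -0.0547, 0.2471]
ee_rot: [[0.979, 0.096, 0.18], [-0.18, -0.01, 0.984], [0.097, -0.995, 0.007]]
ft_force: [0.9, 0.1, -1.5]
width: 0.0481
```

```bash
python3 to.py .5917 .1535 .225
```

```text
15.1 [ 0.5679 -0.0547  0.2471] R [[0.979, 0.096, 0.18], [-0.18, -0.01, 0.984], [0.097, -0.995, 0.007]] F [ 0.9   0.11 -1.46] w 0.0481 delta tool [-0.0162  0.0222  0.2089]
```

{"api": "carry_out", "payload": {"rows": [{"claw": 0.04,"x": -0.003,"y": 0,"z": 0.03,"turn": 0},{"claw": 0.04,"x": -0.003,"y": 0,"z": 0.03,"turn": 0},{"claw": 0.04,"x": -0.003,"y": 0,"z": 0.03,"turn": 0},{"claw": 0.04,"x": -0.003,"y": 0,"z": 0.03,"turn": 0},{"claw": 0.04,"x": -0.003,"y": 0,"z": 0.03,"turn": 0}]}}

```text
clock: 15.52
position: [0.582, 0.103, 0.2585]
ee_rot: [[0.977, 0.112, 0.181], [-0.181, -0.011, 0.983], [0.112, -0.994, 0.01]]
ft_force: [0.6, 0.2, -1.3]
width: 0.0486
```

{"api": "carry_out", "payload": {"rows": [{"claw": 0.04,"x": 0,"y": 0.005,"z": 0.025,"turn": 0},{"claw": 0.04,"x": 0,"y": 0.01,"z": 0.016,"turn": 0},{"claw": 0.04,"x": 0,"y": 0.008,"z": 0.008,"turn": 0},{"claw": 0.04,"x": 0,"y": 0,"z": 0,"turn": 0},{"claw": 0.04,"x": 0,"y": 0,"z": 0,"turn": 0}]}}

```text
clock: 15.93
position: [0.5922, 0.1598, 0.2388]
ee_rot: [[0.978, 0.115, 0.173], [-0.174, -0.007, 0.985], [0.115, -0.993, 0.013]]
ft_force: [0.4, -0.4, -1.0]
width: 0.0479
```

```bash
python3 to.py .5917 .1535 .225; python3 hd.py;  python3 - <<'E'
from h import *
p=pose();f=bot.grab_frame('wrist');np.save('pics/w7.npy',{'f':f,'p':p},allow_pickle=True)
save('w7.png',f['img'][130:330,110:360],3)
o=measure(f,p,.118-1.911/75,(.5698,.1625),(.621,.3137));print(o)
E
```

```text
15.9333 [0.5922 0.1598 0.2388] R [[0.978, 0.115, 0.173], [-0.174, -0.007, 0.985], [0.115, -0.993, 0.013]] F [ 0.43 -0.39 -1.02] w 0.0479 delta tool [-0.001   0.0137 -0.0065]
hand (np.float64(1.8994452462806106), np.float32(40.742302))
scene hand (np.float64(1.9238262856364163), np.float32(94.26219))
[(array([0.56967531, 0.16235666]), np.float64(0.06495648458478873), 180, np.float64(4.736639597231751e-05)), (array([0.62125729, 0.31271586]), np.float64(0.07654031831574841), 177, np.float64(0.00045894647100043484))]
```

View pics/w7.png

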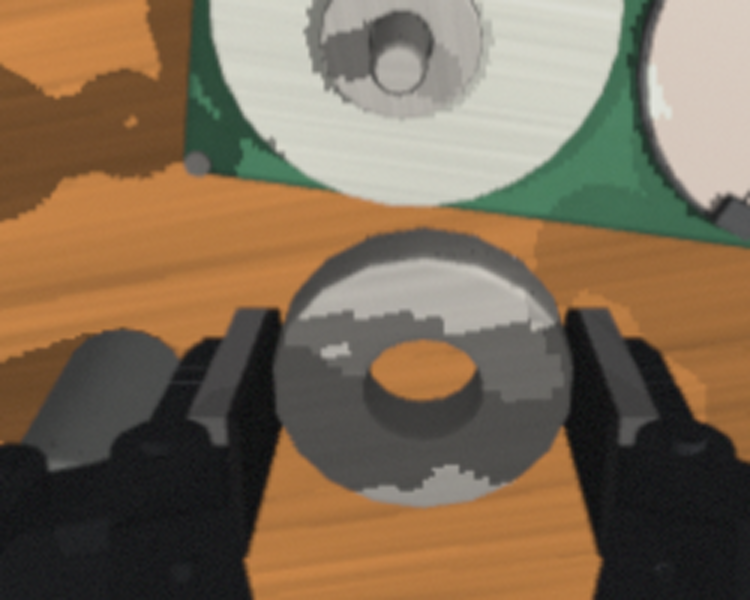

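Ring 1 lies threaded on the pin. The pin tip is at (399,69) in the crop and the held ring's top centre at (423,380).

```bash
python3 - <<'E'
from h import *
d=np.load('pics/w7.npy',allow_pickle=True).item();f,p=d['f'],d['p']
c=np.array([.56968,.16236])
tip=plane(f,[(242.67,152.67)],.1386,p)[0]
rg=plane(f,[(250.7,256.3)],p[0][2]+.0127,p)[0]
print('tip',tip,'off',tip[:2]-c,'ring tool',p[1].T@(rg-p[0]))
r2=p[0]+p[1]@np.array([.0003,-.0126,-.0001]);print('ring est',rg,r2)
for r in(rg,r2):
  D=np.r_[(tip-r)[:2],0];print('tcp target',p[0]+D)
E
```

```text
tip [0.5713943  0.15702111 0.1386    ] off [ 0.0017143  -0.00533889] ring tool [-0.00026477 -0.01282351 -0.00058381]
ring est [0.59044784 0.15857845 0.25159337] [0.59111032 0.15895434 0.25144234]
tcp target [0.57323152 0.15745473 0.23889337]
tcp target [0.57256903 0.15707884 0.23889337]
```

{"api": "carry_out", "payload": {"rows": [{"claw": 0.04,"x": -0.007,"y": 0.014,"z": -0.002,"turn": 0},{"claw": 0.04,"x": -0.007,"y": 0.014,"z": -0.002,"turn": 0},{"claw": 0.04,"x": -0.007,"y": 0.014,"z": -0.001,"turn": 0},{"claw": 0.04,"x": -0.005,"y": 0.014,"z": 0.0,"turn": 0},{"claw": 0.04,"x": -0.001,"y": 0.008,"z": 0,"turn": 0}]}}

```text
clock: 16.5
position: [0.5767, 0.1523, 0.1773]
ee_rot: [[0.975, 0.127, 0.183], [-0.184, -0.007, 0.983], [0.126, -0.992, 0.016]]
ft_force: [-0.0, -0.7, -1.4]
width: 0.0481
```

{"api": "carry_out", "payload": {"rows": [{"claw": 0.04,"x": 0,"y": 0,"z": 0,"turn": 0},{"claw": 0.04,"x": 0,"y": 0,"z": 0,"turn": 0}]}}

```text
clock: 16.67
position: [0.5757, 0.15, 0.1758]
ee_rot: [[0.975, 0.124, 0.186], [-0.186, -0.009, 0.983], [0.124, -0.992, 0.015]]
ft_force: [1.4, 0.5, -0.9]
width: 0.0482
```

```bash
python3 to.py .5729 .1573 .150
```

```text
16.6667 [0.5757 0.15   0.1758] R [[0.975, 0.124, 0.186], [-0.186, -0.009, 0.983], [0.124, -0.992, 0.015]] F [ 1.38  0.48 -0.95] w 0.0482 delta tool [-0.0072  0.0252  0.0062]
```

{"api": "carry_out", "payload": {"rows": [{"claw": 0.04,"x": -0.003,"y": 0.007,"z": 0.003,"turn": 0},{"claw": 0.04,"x": -0.003,"y": 0.007,"z": 0.002,"turn": 0},{"claw": 0.04,"x": -0.002,"y": 0.005,"z": 0.001,"turn": 0},{"claw": 0.04,"x": 0,"y": 0,"z": 0,"turn": 0},{"claw": 0.04,"x": 0,"y": 0,"z": 0,"turn": 0}]}}

```text
clock: 17.08
position: [0.5739, 0.1576, 0.1577]
ee_rot: [[0.974, 0.13, 0.187], [-0.188, -0.008, 0.982], [0.129, -0.991, 0.017]]
ft_force: [-0.4, -0.0, -2.0]
width: 0.0482
```

```bash
python3 to.py .5729 .1573 .150
```

```text
17.0833 [0.5739 0.1576 0.1577] R [[0.974, 0.13, 0.187], [-0.188, -0.008, 0.982], [0.129, -0.991, 0.017]] F [-0.4  -0.02 -2.03] w 0.0482 delta tool [-0.0019  0.0075 -0.0006]
```

{"api": "carry_out", "payload": {"rows": [{"claw": 0.04,"x": -0.0015,"y": 0.003,"z": -0.0005,"turn": 0},{"claw": 0.04,"x": -0.001,"y": 0.003,"z": 0,"turn": 0},{"claw": 0.04,"x": 0,"y": 0,"z": 0,"turn": 0},{"claw": 0.04,"x": 0,"y": 0,"z": 0,"turn": 0}]}}

```text
clock: 17.42
position: [0.5725, 0.1581, 0.1514]
ee_rot: [[0.974, 0.131, 0.186], [-0.187, -0.007, 0.982], [0.13, -0.991, 0.017]]
ft_force: [-0.1, 1.1, -1.2]
width: 0.0481
```

```bash
python3 to.py .5729 .1573 .130
```

```text
17.4167 [0.5725 0.1581 0.1514] R [[0.974, 0.131, 0.186], [-0.187, -0.007, 0.982], [0.13, -0.991, 0.017]] F [-0.13  1.06 -1.22] w 0.0481 delta tool [-0.0022  0.0213 -0.0011]
```

{"api": "carry_out", "payload": {"rows": [{"claw": 0.04,"x": -0.0004,"y": 0.005,"z": -0.0008,"turn": 0},{"claw": 0.04,"x": -0.0005,"y": 0.005,"z": 0,"turn": 0},{"claw": 0.04,"x": -0.0006,"y": 0.005,"z": 0,"turn": 0},{"claw": 0.04,"x": -0.0006,"y": 0.005,"z": 0,"turn": 0},{"claw": 0.04,"x": 0,"y": 0,"z": 0,"turn": 0}]}}

```text
clock: 17.83
position: [0.5731, 0.1575, 0.1299]
ee_rot: [[0.974, 0.132, 0.186], [-0.187, -0.007, 0.982], [0.131, -0.991, 0.018]]
ft_force: [-0.8, -0.6, 0.6]
width: 0.0483
```

```bash
python3 to.py .5729 .1573 .119; python3 hd.py
```

```text
17.8333 [0.5731 0.1575 0.1299] R [[0.974, 0.132, 0.186], [-0.187, -0.007, 0.982], [0.131, -0.991, 0.018]] F [-0.78 -0.63  0.59] w 0.0483 delta tool [-0.0016  0.0108 -0.0004]
hand (np.float64(2.280589747789494), np.float32(35.852394))
scene hand (np.float64(2.3120124507486985), np.float32(105.89567))
```

{"api": "carry_out", "payload": {"rows": [{"claw": 0.04,"x": -0.0012,"y": 0,"z": 0,"turn": 0},{"claw": 0.04,"x": -0.0003,"y": 0.001,"z": 0,"turn": 0},{"claw": 0.04,"x": 0,"y": 0,"z": 0,"turn": 0}]}}

```text
clock: 18.18
position: [0.5724, 0.1579, 0.1297]
ee_rot: [[0.973, 0.133, 0.186], [-0.187, -0.007, 0.982], [0.132, -0.991, 0.018]]
ft_force: [0.2, 0.0, -0.4]
width: 0.0482
```

```bash
python3 to.py .5720 .1573 .119; python3 hd.py
```

```text
18.1833 [0.5724 0.1579 0.1297] R [[0.973, 0.133, 0.186], [-0.187, -0.007, 0.982], [0.132, -0.991, 0.018]] F [ 0.25  0.03 -0.38] w 0.0482 delta tool [-0.0017  0.0106 -0.0009]
hand (np.float64(1.8973730904495927), np.float32(37.8278))
scene hand (np.float64(1.912804737470035), np.float32(108.14697))
```

Freed: the hand is back at 1.90 and the ring is about 8 mm down the pin. Lowering on.

{"api": "carry_out", "payload": {"rows": [{"claw": 0.04,"x": -0.0006,"y": 0.004,"z": -0.0003,"turn": 0},{"claw": 0.04,"x": -0.0006,"y": 0.004,"z": 0,"turn": 0},{"claw": 0.04,"x": -0.0006,"y": 0.004,"z": 0,"turn": 0},{"claw": 0.04,"x": -0.0005,"y": 0.003,"z": 0,"turn": 0},{"claw": 0.04,"x": 0,"y": 0,"z": 0,"turn": 0}]}}

```text
clock: 18.7
position: [0.5719, 0.1579, 0.1134]
ee_rot: [[0.973, 0.133, 0.186], [-0.187, -0.007, 0.982], [0.132, -0.991, 0.018]]
ft_force: [0.3, -0.1, -1.4]
width: 0.048
```

```bash
python3 to.py .5720 .1576 .098; python3 hd.py
```

```text
18.7 [0.5719 0.1579 0.1134] R [[0.973, 0.133, 0.186], [-0.187, -0.007, 0.982], [0.132, -0.991, 0.018]] F [ 0.34 -0.14 -1.45] w 0.048 delta tool [-0.0019  0.0153 -0.0005]
hand (np.float64(1.9038987083970111), np.float32(37.900146))
scene hand (np.float64(1.915807842299943), np.float32(109.37075))
```

{"api": "carry_out", "payload": {"rows": [{"claw": 0.04,"x": -0.0004,"y": 0.003,"z": -0.0003,"turn": 0},{"claw": 0.04,"x": -0.0004,"y": 0.003,"z": 0,"turn": 0},{"claw": 0.04,"x": -0.0004,"y": 0.003,"z": 0,"turn": 0},{"claw": 0.04,"x": -0.0004,"y": 0.003,"z": 0,"turn": 0},{"claw": 0.04,"x": 0,"y": 0.0015,"z": 0,"turn": 0}]}}

```text
clock: 19.22
position: [0.5725, 0.1579, 0.1]
ee_rot: [[0.973, 0.134, 0.186], [-0.187, -0.007, 0.982], [0.133, -0.991, 0.018]]
ft_force: [-1.7, 0.1, -0.2]
width: 0.0479
```

{"api": "carry_out", "payload": {"rows": [{"claw": 0.04,"x": 0,"y": 0.001,"z": 0,"turn": 0},{"claw": 0.04,"x": 0,"y": 0,"z": 0,"turn": 0},{"claw": 0.04,"x": 0,"y": 0,"z": 0,"turn": 0}]}}

```text
clock: 19.47
position: [0.5725, 0.1579, 0.0985]
ee_rot: [[0.973, 0.133, 0.186], [-0.187, -0.007, 0.982], [0.132, -0.991, 0.018]]
ft_force: [-1.5, 1.2, -0.9]
width: 0.0477
```

```bash
python3 to.py .5720 .1576 .098; python3 hd.py
```

```text
19.4667 [0.5725 0.1579 0.0985] R [[0.973, 0.133, 0.186], [-0.187, -0.007, 0.982], [0.132, -0.991, 0.018]] F [-1.47  1.24 -0.85] w 0.0477 delta tool [-0.0005  0.0004 -0.0004]
hand (np.float64(1.0699710732974888), np.float32(11.736556))
scene hand (np.float64(2.381370529380328), np.float32(102.87069))
```

Scene hand reads 2.38 and I expect 2.36 in the end, so the ring's full weight is on the scale. Releasing.

{"api": "carry_out", "payload": {"rows": [{"claw": 0.054,"x": 0,"y": 0,"z": 0,"turn": 0},{"claw": 0.06,"x": 0,"y": 0,"z": 0,"turn": 0},{"claw": 0.064,"x": 0,"y": 0,"z": 0.0,"turn": 0},{"claw": 0.064,"x": 0,"y": 0,"z": 0.0,"turn": 0},{"claw": 0.064,"x": 0,"y": 0,"z": 0.0,"turn": 0}]}}

```text
clock: 19.98
position: [0.5753, 0.1586, 0.1007]
ee_rot: [[0.973, 0.139, 0.186], [-0.187, -0.005, 0.982], [0.138, -0.99, 0.021]]
ft_force: [0.7, 0.1, 0.8]
width: 0.0637
```

{"api": "carry_out", "payload": {"rows": [{"claw": 0.064,"x": 0,"y": 0,"z": 0,"turn": 0},{"claw": 0.064,"x": 0,"y": 0,"z": 0,"turn": 0},{"claw": 0.064,"x": 0,"y": 0,"z": 0.0,"turn": 0},{"claw": 0.064,"x": 0,"y": 0,"z": 0.0,"turn": 0},{"claw": 0.064,"x": 0,"y": 0,"z": 0.0,"turn": 0}]}}

```text
clock: 20.4
position: [0.5759, 0.1587, 0.1012]
ee_rot: [[0.972, 0.141, 0.186], [-0.187, -0.005, 0.982], [0.139, -0.99, 0.021]]
ft_force: [-0.8, -0.2, -0.1]
width: 0.0642
```

{"api": "carry_out", "payload": {"rows": [{"claw": 0.066,"x": 0.001,"y": -0.008,"z": 0,"turn": 0},{"claw": 0.066,"x": 0.002,"y": -0.015,"z": 0,"turn": 0},{"claw": 0.066,"x": 0.003,"y": -0.02,"z": 0.0,"turn": 0},{"claw": 0.066,"x": 0.003,"y": -0.03,"z": 0.0,"turn": 0},{"claw": 0.066,"x": 0.003,"y": -0.03,"z": 0,"turn": 0}]}}

```text
clock: 20.82
position: [0.5666, 0.1553, 0.1997]
ee_rot: [[0.975, 0.122, 0.186], [-0.187, -0.01, 0.982], [0.122, -0.992, 0.013]]
ft_force: [0.2, 0.2, 0.1]
width: 0.0662
```

{"api": "carry_out", "payload": {"rows": [{"claw": 0.066,"x": 0.01,"y": -0.02,"z": 0.01,"turn": 0},{"claw": 0.066,"x": 0.01,"y": -0.02,"z": 0.02,"turn": 0},{"claw": 0.066,"x": 0.01,"y": -0.01,"z": 0.02,"turn": 0},{"claw": 0.066,"x": 0,"y": 0,"z": 0,"turn": 0},{"claw": 0.066,"x": 0,"y": 0,"z": 0,"turn": 0}]}}

```text
clock: 21.23
position: [0.6033, 0.2011, 0.2701]
ee_rot: [[0.973, 0.138, 0.187], [-0.188, -0.005, 0.982], [0.137, -0.99, 0.021]]
ft_force: [-0.1, 0.3, 0.4]
width: 0.066
```

```bash
python3 to.py .5720 .1576 .098; python3 hd.py; python3 - <<'E'
from h import *
p=pose();f=bot.grab_frame('wrist');save('w8.png',f['img'],1.5)
E
```

```text
21.2333 [0.6033 0.2011 0.2701] R [[0.973, 0.138, 0.187], [-0.188, -0.005, 0.982], [0.137, -0.99, 0.021]] F [-0.11  0.32  0.41] w 0.066 delta tool [-0.0458  0.1663 -0.0521]
hand (np.float64(2.3379470066996415), np.float32(38.342075))
scene hand (np.float64(2.387465619002067), np.float32(106.30635))
```

View pics/w8.png

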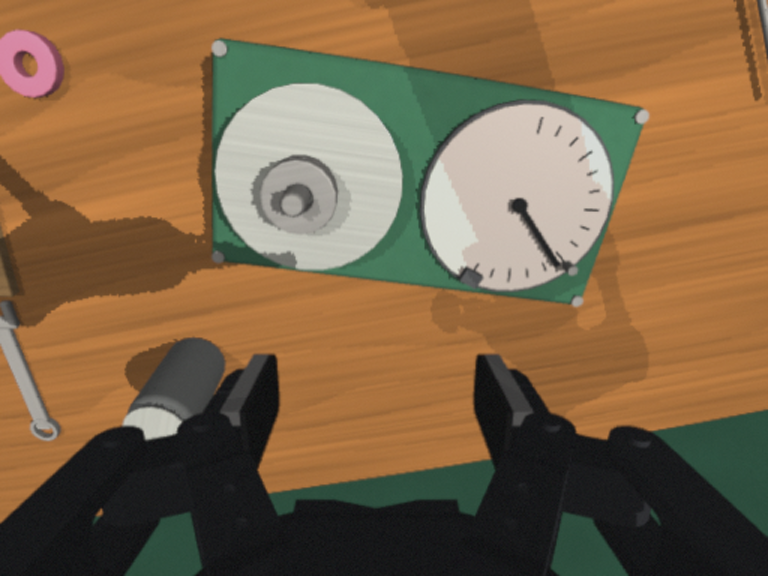

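Both rings are stacked around the pin at (295,200). The hand tip at (557,266) has just passed the round pin at (571,270) and is well short of the block at (470,277). Can and wrench are where they were, so I'll hand in.

```bash
python3 -c "
from workcell import bot
print(bot.job_done())"
```

```text
the job is handed in; nothing more can be done
None
```

I threaded two rings onto the scale's pin one at a time. I lowered each until the scale carried its weight, let go, and let the hand settle. I then handed the job in at about 21 s. The hand-in gave no verdict.

- **Hand:** It read 1.46 rad at the start, about 1.92 after the first ring and about 2.34 to 2.39 after the second. The wrist camera read 2.34 and the scene camera 2.39; I expected 2.36. All of these are past the target pin at 2.25, inside the 2.19–2.72 band and short of the overload block at 3.5.
- **Last picture:** Both rings lie stacked around the pin, and the gripper is clear and touching nothing. The can and wrench look unmoved. I did not measure them or the screwdriver, and I did not look again at the two spare rings on the board.
- **Snags:** Each ring caught briefly on the pin's tip while going on. The first pushed the hand to 1.65 and the second to about 2.3. The first came free as I kept lowering it; the second needed a sideways nudge of about 1 mm. The gripper also gradually tilted to about 8° over the run, but each ring stayed close to level because the tilt was nearly the same when I picked it up and when I placed it.

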